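# Load the test cell and offer up its cover plate

### The job

Load the test cell: slide the tray with the steel sample block lying in it through the slot in the side of the cell until it is fully home against the back, and let go of it. Then pick up the cover plate by its handle and hold it still and level about 1 cm above the top of the cell, touching nothing below, so that seen from above each of the four threaded holes lies wholly inside a hole of the cover; finish while still holding it there, ready for the screws. Leave the other things on the bench where they are.

Things in the scene. Friction and masses are not known exactly. Their poses are not given: they have to be found in the camera images.
- cell: Fixed, bare aluminium test cell: an open-topped box 120 (x) x 140 (y) x 56 mm high. Origin: centre of the box on the worktop; +x is the way the tray slides in, z up. Its slot side (-x) faces roughly to the robot's left (world +y). Inside 100 (x) x 80 (y) mm, floor 8 mm above the worktop, side walls 30 mm, front and back walls 10 mm thick. Four threaded holes in the flat top of the side walls
- cell_stop (a point): Foot of the inner face of the cell's back wall, the tray's stop (cell x = 50, y = 0, z = 8 mm)
- cell_slot (a point): Middle of the slot's sill at the outer front face of the cell (cell x = -60, y = 0, z = 8 mm). The slot is 80 mm wide and open from the floor (z = 8) up to z = 34 mm. In front of it the floor runs on 30 mm as a porch, with two low guides (top at z = 18 mm) that flare outwards from about the slot's width
- cell_thread0 (a point): Mouth of a threaded hole, 6 mm across, in the cell's top face (cell x = -45, y = -55, z = 56 mm)
- cell_thread1 (a point): Mouth of a threaded hole, 6 mm across, in the cell's top face (cell x = 45, y = -55, z = 56 mm)
- cell_thread2 (a point): Mouth of a threaded hole, 6 mm across, in the cell's top face (cell x = 45, y = 55, z = 56 mm)
- cell_thread3 (a point): Mouth of a threaded hole, 6 mm across, in the cell's top face (cell x = -45, y = 55, z = 56 mm)
- tray: Loose steel specimen tray 160 (x) x 72 (y) mm, 5 mm thick, about 0.14 kg, flat on the worktop left of the cell. Origin: centre of its underside; +x points to its nose, roughly towards the cell. Rims (top z = 10 mm) bound a pocket, x = -12 to 76, y = +-30 mm, for the sample. Home in the cell its origin is at cell x = -30, y = 0, z = 8 mm, axes parallel, side play 4 mm each way
- tray_nose (a point): Middle of the tray's leading edge, on its underside (tray x = 80, y = 0, z = 0); with the tray home it touches the cell's stop
- tray_grip (a point): Point to pinch on the tray's upright grip (tray x = -74, y = 0, z = 38 mm). The grip is a flat tab 8 mm thick along the tray's x, 40 mm wide along y, top 51 mm above the tray's underside, 40 mm outside the front wall when home. Pinch it from above with the fingers closing along the tray's x
- sample: Loose dark-grey steel sample block 50 x 75 x 9 mm, 0.09 kg, lying in the tray's pocket with its long side along the tray. Origin: centre of its underside (about tray x = 32, y = 0, z = 5 mm); its y axis is its long side
- cover: Loose aluminium cover plate of the cell, 120 (x) x 140 (y) x 6 mm, about 0.28 kg, with four round 16 mm holes near its corners and a bridge handle in the middle; lies flat, handle up, right of the cell. Origin: centre of its underside. Its hole pattern, 90 (x) x 110 (y) mm, is that of the cell's threads and fits either way round (half a turn)
- cover_grip (a point): Point to pinch on the cover's bridge handle (cover x = 0, y = 0, z = 30 mm). The bar is 12 mm thick along the cover's x, 72 mm long along y, from 22 to 36 mm above the cover's underside: pinch it from above with the fingers closing along the cover's x
- cover_hole0 (a point): Centre, on the underside, of a 16 mm through hole of the cover (cover x = -45, y = -55)
- cover_hole1 (a point): Centre, on the underside, of a 16 mm through hole of the cover (cover x = 45, y = -55)
- cover_hole2 (a point): Centre, on the underside, of a 16 mm through hole of the cover (cover x = 45, y = 55)
- cover_hole3 (a point): Centre, on the underside, of a 16 mm through hole of the cover (cover x = -45, y = 55)
- tape: Bystander: beige tape roll, 68 mm across, 19 mm high, lying flat near the robot; origin at the centre of its underside
- driver: Bystander: screwdriver 180 x 26 x 24 mm lying across the robot's edge of the worktop; origin under its middle, its x axis along its length
- beaker: Bystander: small clear beaker, 47 mm across, 58 mm high, standing beyond the cell; origin at the centre of its underside
- vial: Bystander: capped sample vial, 23 mm across, 48 mm high, standing beyond the cell; origin at the centre of its underside
- stopper: Bystander: rubber stopper, 31 mm across, 28 mm high, standing beyond the cell; origin at the centre of its underside
There are look-alikes about, which are no part of the job. What is meant by the sample is not purple, and is the smaller of those in its own colour.

How it is judged:
By the outcome, as a careful person would: the job done as asked, in the order asked, and still so for the second after the job is handed in, while the arm keeps its last pose, push and grip.
It also fails if it takes over 54 s, if anything falls off the work surface, if the arm or the gripper's body presses on something with over 40 N, if the wrist force passes 120 N, or if a joint passes its speed limit or range.

### The arm

A 7-joint arm with a two-finger parallel gripper is mounted at the origin on a cart in front of the work surface, level with it; the furniture and walls round the work are solid. World frame = base frame: x ahead of the robot, y to its left, z up, the work surface at z = 0. Lengths are in m, angles in rad, forces in N, time in s.
With the tool pointing down it reaches from about 0.35 to 0.9 m from the base axis. Payload 19.9 kg.
Tool frame: the origin (TCP) lies between the finger pads; the fingertips stand tcp_to_tips ahead of it and the grasp point (between the pads) is the TCP (tcp_to_tips is the distance from the TCP to the fingertips, in m); z points along the fingers, y is the direction in which the jaws open and shut (so a half turn about z gives the same grasp; the last joint's range is limited). The gripper opens to 85 mm and grips with 20 to 120 N. Pads are 22 mm wide; open, the fingers measure 114 mm over their backs; the gripper's body (76 mm by 85 mm) begins 54 mm behind the grasp point. The pads swing forward as they close: fully open they stand 13 mm farther back than shut.
Start: joints at [1.222, 0.417, -0.01, 1.614, 0.005, 1.111, -0.053], TCP at [0.189, -0.596, 0.25] pointing down, gripper open.
Joint ranges: [-2.81, 2.81], [-0.39, 2.02], [-1.27, 1.25], [0.06, 2.57], [-1.19, 4.33], [0.19, 2], [-2.82, 2.82]. Speed limits (rad/s): [1.89, 1.89, 2.39, 2.39, 3.01, 3.01, 3.01].

### API

Orientations are given as a rotation vector (axis times angle).
In Python, from rig import * gives the robot as it stands. The module is installed in compiled form; this text tells all that it offers.
- The arm moves only by the tool step_arm, never from a script. Its argument "plan" is a list of rows, each a list of 5 numbers: the shift along the tool's x, y, z in m, then the turn about the tool's z in degrees, then the opening in per cent of the stroke, from 0 (shut) to 100 (fully open). In form: [[tx, ty, tz, roll, grip], ...]. A call has 1 to 8 rows; each row shifts and turns the commanded pose from where the row before left it, along the tool's axes as they then stand; what a row does not reach is not made up. A row lasts 1/10 s, in which the tool goes at most 50 mm and 8.59 degrees, less where a joint would pass 70% of its speed; a pose out of reach is approached as far as the arm can. A call is refused whole if a number of a shift passes 0.05 or a number of a turn 8.59, either way. A call with a gripper value outside its range is refused whole. The fingers move at their own pace and stop on an object; "newtons" is the grip in N (left out, the last holds). Time passes only in rows, so rows that do not move let the fingers close. It gives the time, the measured TCP pose, the force and the opening at its end, in the units of the state.
- get_obs(): the state, without advancing time (a new reading comes with each control period).
- grab_frame(name): name is "scene" or "top"; returns a dict with "pixels" (400x640x3 uint8, red, green, blue), "fx", "fy", "cx", "cy" (pixels), "xyz" and "orientation" of the camera in the world. Camera axes: x right, y down, z forward; pixel columns grow to the right and rows downward; lengths in m; the calibration is good to about 2 mm. A picture is of the moment at which its call begins. There is no depth.
- finish_job(): hands the job in, once; it reports no verdict.
Trained networks look in a picture, given as the dict that the camera call returned (one of the last four; its "shot" number tells which), for a name from the list of things; names that differ only in an ending like _2 or _b are one class to them, and where a whole thing is asked for, a point or a joint stands for the part that bears it (a point fixed in the world has none). Each returns a list of dicts, best first, with "score" (0 to 1); they miss things now and then, are a little off and sometimes report something else, mostly with a low value. They report only what shows in the picture. A call takes as long as a camera call. They do not tell look-alikes from the thing itself.
- spot_in(picture, target): "position" ([row, column] in pixels, amid what is visible of it).
- regions_of(picture, target): "pixels" (400x640 bool, what is visible of it) and "position" ([row, column] in pixels, amid what is visible of it).
The state is a dict: "time": time; "qpos": joint angles; "qvel": joint speeds; "joint_torque": joint torques, N m; "position": TCP position; "eef_rot": TCP orientation; "contact_force": force on the tool from outside, world axes, zero at the start; "ft_torque": the same for the moment, N m; "gripper_width": finger opening in m.
Only numpy, scipy, OpenCV 4.12 (cv2) and the standard library are available. Lean on these libraries where they do the work, as an engineer would, in place of code of your own. Each camera call takes 0.05 s, during which the arm holds its last target.

## Working session

There is one attempt and no reset: what is moved stays moved. The work goes in short steps, Python scripts to look and compute and a tool call to move; the robot and the scene stay as the last step left them, time stands still between calls to the robot, and variables do not carry over. Pictures are saved under pics/ and viewed, and the job is handed in when it is done.

Besides the shell and the picture viewer there is one more tool, called after "Call:" as name(argument=value, ...) on one line, values as JSON. step_arm: Moves the arm, as the interface text tells. Its arguments: {"type":"object","properties":{"plan":{"type":"array"},"newtons":{"type":"number"}},"required":["plan"]}

```bash
mkdir -p pics
cat > h.py <<'E'
from rig import *
import numpy as np, cv2
from scipy.spatial.transform import Rotation as R
def save(p,name,crop=None,s=1):
    im=p["pixels"][:,:,::-1]
    if crop: r0,r1,c0,c1=crop; im=im[r0:r1,c0:c1]
    im=cv2.resize(im,None,fx=s,fy=s,interpolation=cv2.INTER_CUBIC)
    cv2.imwrite("pics/"+name,im)
def Rc(p):
    o=np.array(p["orientation"]); return R.from_rotvec(o).as_matrix() if o.size==3 else o.reshape(3,3)
def ray(p,rc,z):
    r,c=rc; d=Rc(p)@np.array([(c-p["cx"])/p["fx"],(r-p["cy"])/p["fy"],1]); o=np.array(p["xyz"])
    return o+d*(z-o[2])/d[2]
def proj(p,X):
    v=(np.atleast_2d(X)-np.array(p["xyz"]))@Rc(p)
    return np.c_[p["cy"]+p["fy"]*v[:,1]/v[:,2],p["cx"]+p["fx"]*v[:,0]/v[:,2]]
E
python3 - <<'E'
from h import *
o=get_obs(); print({k:np.round(v,4) for k,v in o.items()})
for n in ("scene","top"):
    p=grab_frame(n); save(p,n+"0.png"); print(n,p["xyz"],p["orientation"],p["fx"],p["fy"],p["cx"],p["cy"],p["shot"])
    for t in ("cell","tray","sample","cover","cell_slot","tray_grip","cover_grip","cell_thread0","cover_hole0"):
        print(t,[(np.round(d["score"],2),np.round(d["position"])) for d in spot_in(p,t)])
E
```

```text
{'time': np.float64(0.0), 'qpos': array([ 1.2225,  0.418 , -0.0103,  1.6142,  0.0047,  1.1107, -0.053 ]), 'qvel': array([-0.0018,  0.0009, -0.0001, -0.0007, -0.0007, -0.0003, -0.0003]), 'joint_torque': array([-1.30000e-03, -8.64453e+01,  6.77800e-01, -4.34893e+01,
        1.90000e-02,  7.40000e-03, -0.00000e+00]), 'position': array([ 0.1887, -0.5955,  0.2497]), 'eef_rot': array([-3.1035e+00, -4.8000e-01,  4.0000e-04]), 'contact_force': array([ 0.9879, -0.0293, -0.1007]), 'ft_torque': array([-0.0527,  0.026 ,  0.0197]), 'gripper_width': np.float64(0.0854)}
scene [-0.33119298 -0.97570283  0.67196897] [-1.89944169  0.75854567 -0.46057768] 512.2375147144813 512.2375147144813 314.7272608127355 194.44818120586854 1
cell [(np.float64(0.75), array([214., 238.])), (np.float64(0.74), array([178., 237.])), (np.float64(0.7), array([217., 320.]))]
tray [(np.float64(0.65), array([179., 236.])), (np.float64(0.64), array([271., 389.])), (np.float64(0.2), array([236., 283.]))]
sample [(np.float64(0.61), array([198., 214.])), (np.float64(0.55), array([186., 310.])), (np.float64(0.49), array([182., 252
[... 433 characters left out ...]
5505 313.922092717237 202.4733409351703 2
cell [(np.float64(0.76), array([216., 340.]))]
tray [(np.float64(0.59), array([206., 196.]))]
sample [(np.float64(0.81), array([257., 218.])), (np.float64(0.7), array([164., 268.])), (np.float64(0.61), array([208., 219.]))]
cover [(np.float64(0.84), array([230., 434.]))]
cell_slot [(np.float64(0.68), array([218., 340.]))]
tray_grip [(np.float64(0.66), array([208., 219.])), (np.float64(0.64), array([211., 196.])), (np.float64(0.6), array([218., 338.]))]
cover_grip [(np.float64(0.81), array([233., 434.]))]
cell_thread0 [(np.float64(0.69), array([213., 339.]))]
cover_hole0 [(np.float64(0.61), array([228., 432.])), (np.float64(0.6), array([214., 340.]))]
```

View pics/scene0.png

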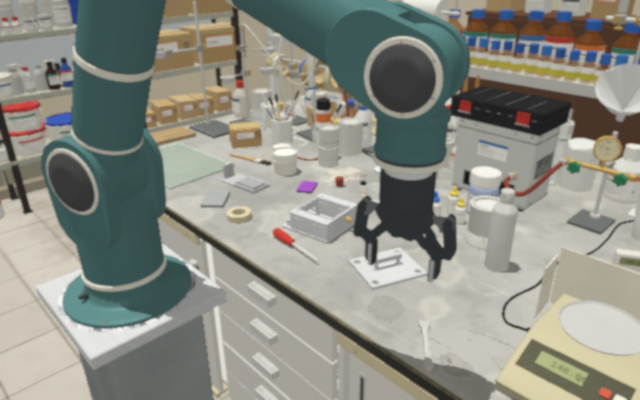

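View pics/top0.png

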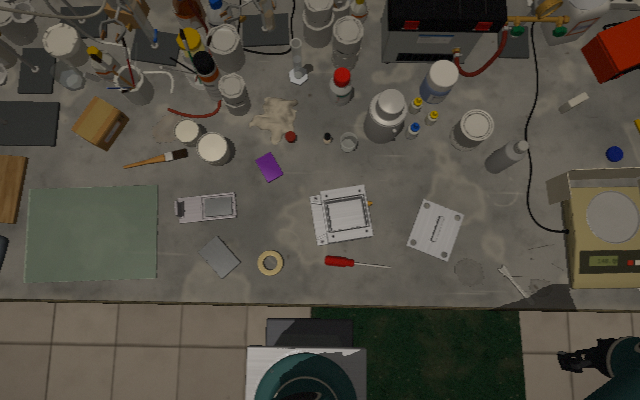

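The scene view shows the tray at the far left, the cell in the middle and the cover plate at right. In the top view there are three sample candidates: the purple block (row 164, col 268), a loose grey slab (257, 218) and the grey block in the tray (207, 218). I'll confirm in an enlarged crop.

Run:
```python
from h import *
import pickle
p=grab_frame("top"); pickle.dump(p,open("top.pkl","wb"))
save(p,"crop1.png",(145,285,165,295),6)
save(p,"crop2.png",(175,270,300,470),4.5)
for n in ("sample","tray","cover","cell"):
    for d in regions_of(p,n):
        m=d["pixels"].astype(np.uint8); cs,_=cv2.findContours(m,0,2); c=max(cs,key=cv2.contourArea)[:,0,:]
        z={"sample":0.009,"tray":0.005,"cover":0.006,"cell":0.056}[n]
        w=np.array([ray(p,(y,x),z)[:2] for x,y in c]).astype(np.float32)
        print(n,round(d["score"],2),np.round(d["position"]),cv2.minAreaRect(w*1000), m.sum())
```

```text
sample 0.7 [257. 220.] ((386.2857971191406, 244.1671600341797), (101.29979705810547, 67.36097717285156), 43.587791442871094) 895
sample 0.6 [207. 218.] ((523.5823364257812, 253.70301818847656), (50.678524017333984, 78.21060180664062), 5.528372287750244) 491
sample 0.6 [165. 269.] ((637.8320922851562, 115.91795349121094), (79.36768341064453, 52.49186325073242), 30.32596206665039) 478
tray 0.76 [210. 196.] ((519.735595703125, 291.78363037109375), (74.0938720703125, 170.28668212890625), 8.034005165100098) 991
cover 0.85 [230. 434.] ((470.4423522949219, -345.55181884765625), (124.7494888305664, 143.5410614013672), 69.03743743896484) 2218
cell 0.75 [216. 339.] ((501.3567810058594, -85.54570007324219), (148.1075439453125, 163.0460662841797), 10.675097465515137) 3102
```

```bash
sleep 0.1
```

```text
(no output)
```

View pics/crop1.png

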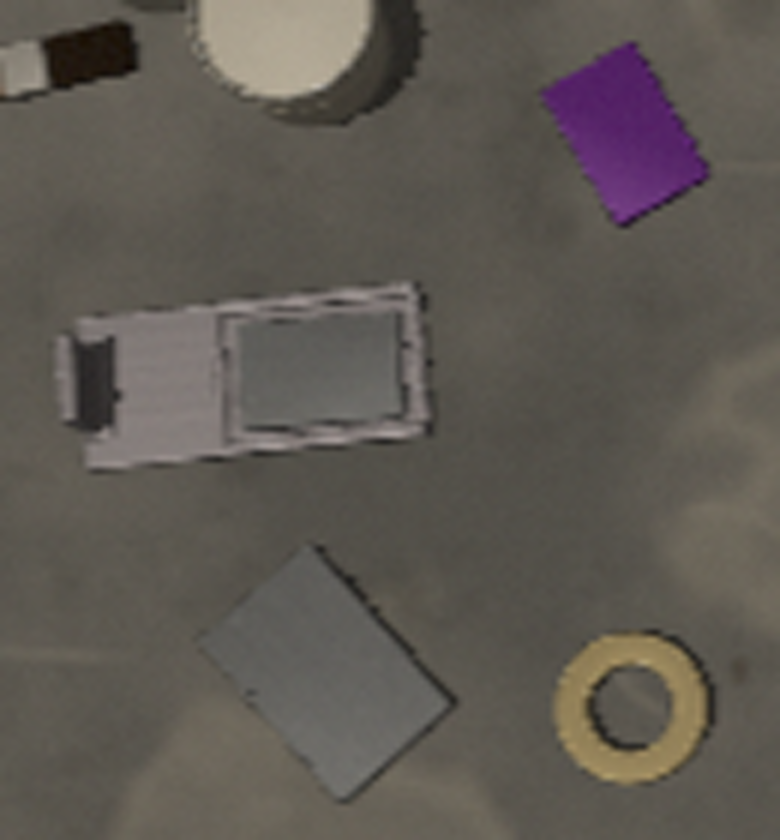

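View pics/crop2.png

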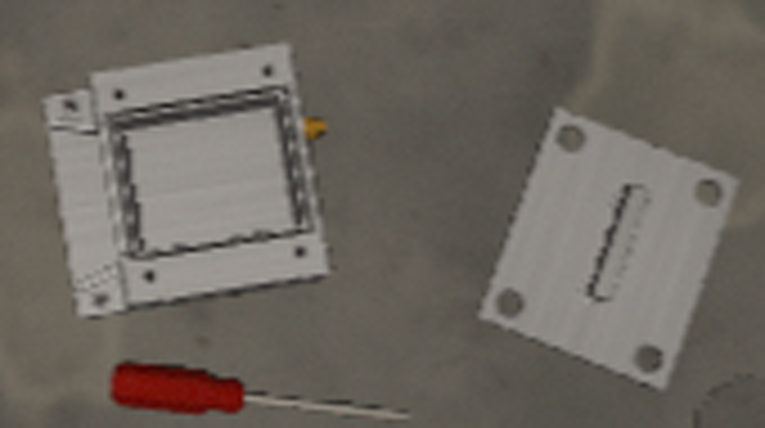

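The block in the tray (207, 218) measures about 50 x 78 mm and is grey. It is the smaller of the two grey ones, since the loose slab at (257, 220) is about 67 x 101 mm, and it isn't purple. So the sample is already in the tray pocket. Next I'll fit the poses.

```bash
cat >> h.py <<'E'
def darkc(p,rc,r=3,bright=False):
    g=cv2.cvtColor(p["pixels"],cv2.COLOR_RGB2GRAY).astype(float)
    rc=np.array(rc,float)
    for _ in range(4):
        r0,c0=np.round(rc).astype(int); w=g[r0-r:r0+r+1,c0-r:c0+r+1]; b=np.percentile(w,75)
        k=np.clip(b-w-12,0,None); yy,xx=np.mgrid[r0-r:r0+r+1,c0-r:c0+r+1]
        yy0=np.hypot(yy-rc[0],xx-rc[1])<=r+.3; k=k*yy0
        if k.sum()==0: return rc
        rc=np.array([(k*yy).sum(),(k*xx).sum()])/k.sum()
    return rc
def rigid(local,world):
    L=np.array(local,float);W=np.array(world,float);lc,wc=L.mean(0),W.mean(0)
    a=L-lc;b=W-wc; th=np.arctan2((a[:,0]*b[:,1]-a[:,1]*b[:,0]).sum(),(a*b).sum())
    c,s=np.cos(th),np.sin(th);M=np.array([[c,-s],[s,c]]); t=wc-M@lc
    sc=np.linalg.norm(b)/np.linalg.norm(a)
    return t,th,(L@M.T+t)-W,sc
E
python3 - <<'E'
from h import *
import pickle
p=pickle.load(open("top.pkl","rb"))
def up(rc,s,o): return [(rc[0]+.5)/s-.5+o[0],(rc[1]+.5)/s-.5+o[1]]
# cell: threads ; cell +x = -y world (image right). image up = world +x = cell +y
th=[(276,149),(252,300),(71,267),(94,119)]; loc=[(-.045,-.055),(.045,-.055),(.045,.055),(-.045,.055)]
px=[darkc(p,up(a,4.5,(175,300)),2) for a in th]; print(np.round(px,2), [np.round(up(a,4.5,(175,300)),2) for a in th])
t,a,r,sc=rigid(loc,[ray(p,q,.056)[:2] for q in px]); print("cell",t,np.degrees(a),sc); print(np.round(r*1000,1))
ho=[(302,510),(358,649),(192,708),(137,571)]
px=[darkc(p,up(a,4.5,(175,300)),4) for a in ho]; print(np.round(px,2),[np.round(up(a,4.5,(175,300)),2) for a in ho])
t,a,r,sc=rigid(loc,[ray(p,q,.003)[:2] for q in px]); print("cover",t,np.degrees(a),sc); print(np.round(r*1000,1))
# tray corners nose-right(-y), nose-left, back..
tc=[(467,90),(430,428),(285,413),(320,78)]; tl=[(-.08,-.036),(.08,-.036),(.08,.036),(-.08,.036)]
z=[.005,.010,.010,.005]
t,a,r,sc=rigid(tl,[ray(p,up(q,6,(145,165)),zz)[:2] for q,zz in zip(tc,z)]); print("tray",t,np.degrees(a),sc); print(np.round(r*1000,1))
print("tabtop",[ray(p,up(q,6,(145,165)),.051)[:2] for q in [(335,58),(335,75),(427,63),(427,80)]])
# sample
E
```

```text
[[235.91 332.76]
 [230.51 366.21]
 [190.3  359.04]
 [195.58 325.99]] [array([235.94, 332.72]), array([230.61, 366.28]), array([190.39, 358.94]), array([195.5 , 326.06])]
cell [ 0.50529866 -0.09794942] -79.78961899734688 0.998765450129764
[[-0.1  0. ]
 [-0.1 -0.1]
 [ 0.1  0. ]
 [ 0.1  0. ]]
[[242.01 412.89]
 [254.26 443.88]
 [217.04 457.28]
 [205.15 426.3 ]] [array([241.72, 412.94]), array([254.17, 443.83]), array([217.28, 456.94]), array([205.06, 426.5 ])]
cover [ 0.47121934 -0.3477835 ] -110.72851164582771 1.0063699966853856
[[ 0.2 -0.3]
 [ 0.4 -0.1]
 [-0.3  0.7]
 [-0.3 -0.4]]
tray [0.52138633 0.28579697] -82.83852811845742 0.9771665587014187
[[-1.9  1.9]
 [-1.4 -0.9]
 [ 2.4 -2. ]
 [ 0.9  1. ]]
tabtop [array([0.53150366, 0.36376614]), array([0.53164381, 0.3561455 ]), array([0.48999045, 0.35880764]), array([0.49013009, 0.35122675])]
```

```bash
cat >> h.py <<'E'
def to(pos,yaw,show=True):
    o=get_obs(); M=R.from_rotvec(o["eef_rot"]).as_matrix(); d=M.T@(np.array(pos)-np.array(o["position"]))
    ty=np.degrees(np.arctan2(M[1,1],M[0,1])); roll=-((yaw-ty+180)%360-180)
    print("pos",np.round(o["position"],4),"tooly yaw",round(ty,2),"tilt",np.round(M[:,2],3),"w",round(float(o["gripper_width"]),4),"F",np.round(o["contact_force"],1),"t",round(float(o["time"]),2))
    print("tool shift mm",np.round(d*1000,1),"roll",round(roll,2))
E
python3 - <<'E'
import rig
print([ (n,getattr(rig,n)) if not callable(getattr(rig,n)) else n for n in dir(rig) if not n.startswith('__')])
from h import *
to((.42,-.2,.2),-82.5)
E
```

```text
['MotionError', 'finish_job', 'get_obs', 'grab_frame', 'regions_of', 'spot_in', ('tcp_to_tips', 0.019)]
pos [ 0.1888 -0.5958  0.2503] tooly yaw -72.42 tilt [-0.  0. -1.] w 0.0855 F [ 0.3 -0.3  0.6] t 1.25
tool shift mm [ 340.  -307.5   50.3] roll 10.08
```

Call:
step_arm(plan=[[0,0,0,5,100],[0,0,0,5.1,100],[0.02,-0.02,0,0,100],[0.03,-0.03,0,0,100],[0.035,-0.032,0,0,100],[0.035,-0.032,0,0,100],[0.035,-0.032,0,0,100],[0.035,-0.032,0,0,100]])

```text
time: 2.05
position: [0.3549, -0.393, 0.2505]
eef_rot: [3.135, 0.205, 0.0]
contact_force: [-0.2, -1.4, 0.8]
gripper_width: 0.0853
```

```bash
python3 -c "
from h import *
to((.45,-.15,.2),-82.5)"
```

```text
pos [ 0.3549 -0.393   0.2505] tooly yaw -82.53 tilt [ 0. -0. -1.] w 0.0853 F [-0.2 -1.4  0.8] t 2.05
tool shift mm [ 125.9 -228.6   50.4] roll -0.03
```

Call:
step_arm(plan=[[0.02,-0.043,0,0,100],[0.02,-0.043,0,0,100],[0.018,-0.045,0,0,100],[0.018,-0.045,0,0,100],[0.018,-0.045,0,0,100],[0.015,-0.047,0,0,100],[0.015,-0.047,0,0,100],[0.015,-0.047,0,0,100]])

```text
time: 2.85
position: [0.4447, -0.0157, 0.2506]
eef_rot: [3.135, 0.204, 0.001]
contact_force: [1.1, -0.5, -0.1]
gripper_width: 0.0851
```

Call:
step_arm(plan=[[0.015,-0.047,0,0,100],[0.015,-0.047,0,0,100],[0.015,-0.047,0,0,100],[0.015,-0.047,0,0,100],[0.015,-0.047,0,0,100],[0.015,-0.047,0,0,100],[0.01,-0.03,0,0,100],[0,0,0,0,60]])

```text
time: 3.65
position: [0.5024, 0.3093, 0.25]
eef_rot: [-3.132, -0.212, 0.001]
contact_force: [-0.7, -1.1, -1.3]
gripper_width: 0.0735
```

Run:
```python
from h import *
to((.511,.358,.1),-82.5)
p=grab_frame("top"); save(p,"t1.png",(150,290,140,300),5)
p=grab_frame("scene"); save(p,"s1.png",(120,270,150,350),4)
```

```text
pos [0.5024 0.3093 0.25  ] tooly yaw -82.24 tilt [-0.001  0.002 -1.   ] w 0.0735 F [-0.7 -1.1 -1.3] t 3.65
tool shift mm [ 15.2 -46.7 150.1] roll 0.26
```

View pics/t1.png

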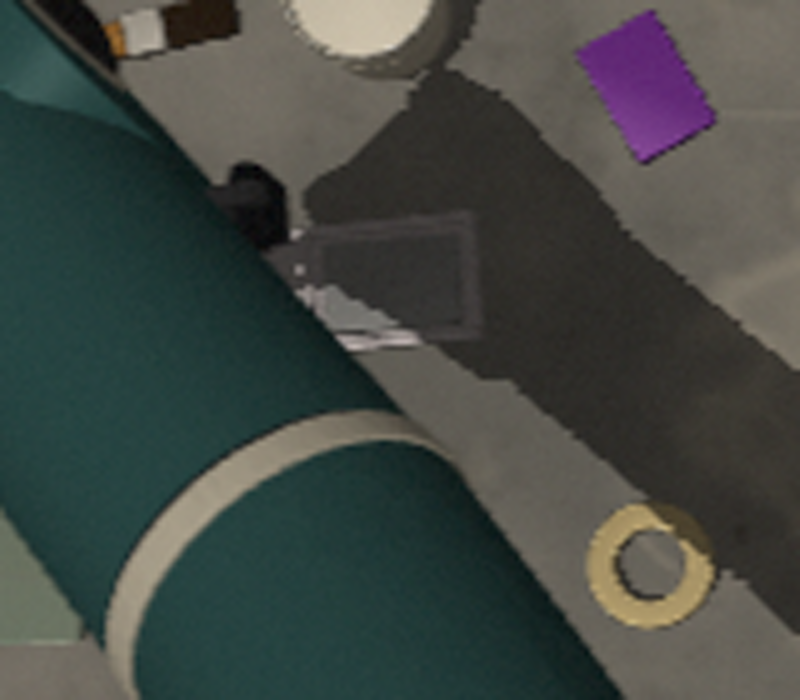

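View pics/s1.png

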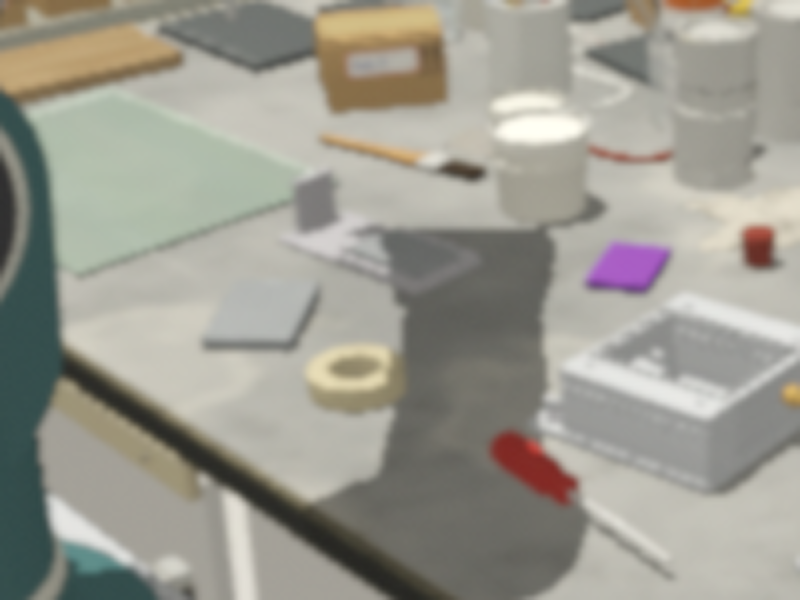

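The top view shows the arm over the tray and the scene view shows the tray clear of the tape and slab. I'll go down over the tab.

Call:
step_arm(plan=[[0.005,-0.02,0.02,0.2,60],[0.005,-0.02,0.03,0.1,60],[0.003,-0.005,0.035,0,60],[0,0,0.035,0,60],[0,0,0,0,60],[0,0,0,0,60]])

```text
time: 4.35
position: [0.5108, 0.3502, 0.1312]
eef_rot: [3.135, 0.195, -0.0]
contact_force: [-0.1, 0.2, 0.4]
gripper_width: 0.0512
```

Run:
```python
from h import *
to((.511,.358,.038),-82.6)
p=grab_frame("scene"); save(p,"s2.png",(130,230,180,310),6)
```

```text
pos [0.5108 0.3502 0.1312] tooly yaw -82.89 tilt [-0. -0. -1.] w 0.0512 F [-0.1  0.2  0.4] t 4.35
tool shift mm [ 1.2 -7.7 93.2] roll -0.29
```

View pics/s2.png

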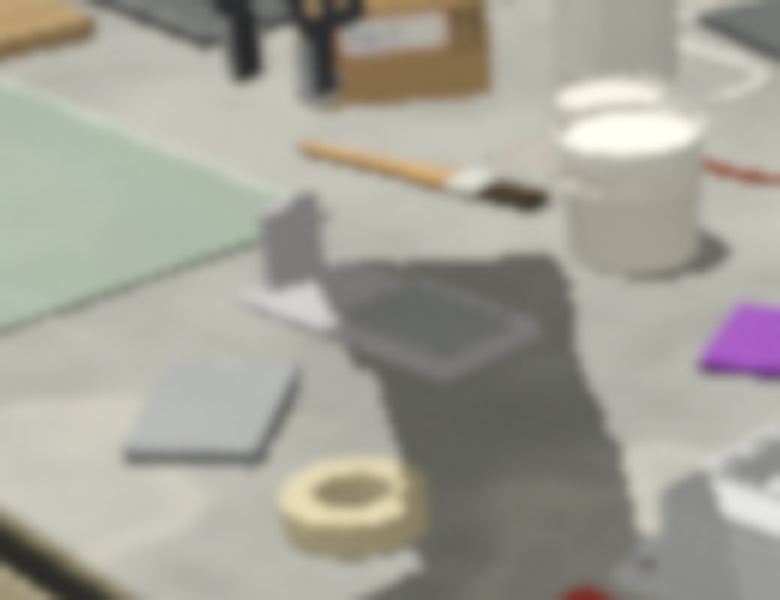

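Call:
step_arm(plan=[[0.001,-0.008,0.01,-0.3,60],[0,0,0.03,0,60],[0,0,0.03,0,60],[0,0,0.02,0,60],[0,0,0.003,0,60],[0,0,0,0,60]])

```text
time: 5.0
position: [0.5105, 0.3597, 0.0379]
eef_rot: [-3.134, -0.205, -0.001]
contact_force: [0.1, -0.6, 1.2]
gripper_width: 0.0513
```

Run:
```python
from h import *
to((.511,.358,.038),-82.6)
p=grab_frame("scene"); save(p,"s3.png",(130,230,180,310),6)
```

```text
pos [0.5105 0.3597 0.0379] tooly yaw -82.51 tilt [ 0.     0.001 -1.   ] w 0.0513 F [ 0.1 -0.6  1.2] t 5.0
tool shift mm [ 0.3  1.7 -0.1] roll 0.09
```

View pics/s3.png

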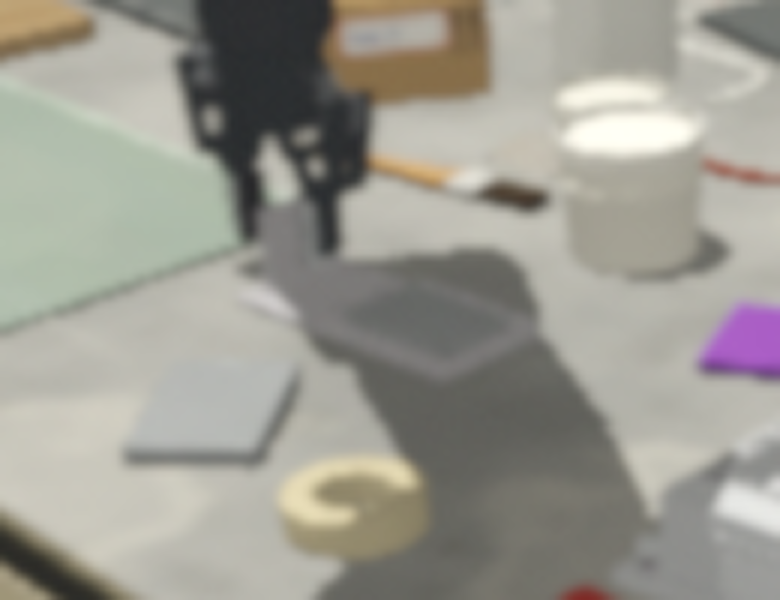

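The fingers straddle the tab at (230, 290) in the crop. Now I'll close.

Call:
step_arm(plan=[[0,0,0,0,0],[0,0,0,0,0],[0,0,0,0,0],[0,0,0,0,0],[0,0,0,0,0],[0,0,0,0,0],[0,0,0,0,0]], newtons=60)

```text
time: 5.75
position: [0.5107, 0.3594, 0.0382]
eef_rot: [-3.134, -0.205, -0.002]
contact_force: [-1.7, -1.9, 7.9]
gripper_width: 0.007
```

Call:
step_arm(plan=[[0,0,-0.008,0,0],[0,0,-0.008,0,0],[0,0,-0.008,0,0],[0,0,0,0,0],[0,0,0,0,0]])

```text
time: 6.25
position: [0.5105, 0.3591, 0.0615]
eef_rot: [-3.135, -0.205, -0.001]
contact_force: [0.8, -1.1, -2.6]
gripper_width: 0.0072
```

Run:
```python
from h import *
to((.511,.358,.038),-82.6)
p=grab_frame("scene"); save(p,"s4.png",(130,230,180,310),6)
p=grab_frame("top"); save(p,"t4.png",(150,290,140,300),5)
```

```text
pos [0.5105 0.3591 0.0615] tooly yaw -82.53 tilt [ 0.  0. -1.] w 0.0072 F [ 0.8 -1.1 -2.6] t 6.25
tool shift mm [ 0.4  1.2 23.5] roll 0.07
```

View pics/s4.png

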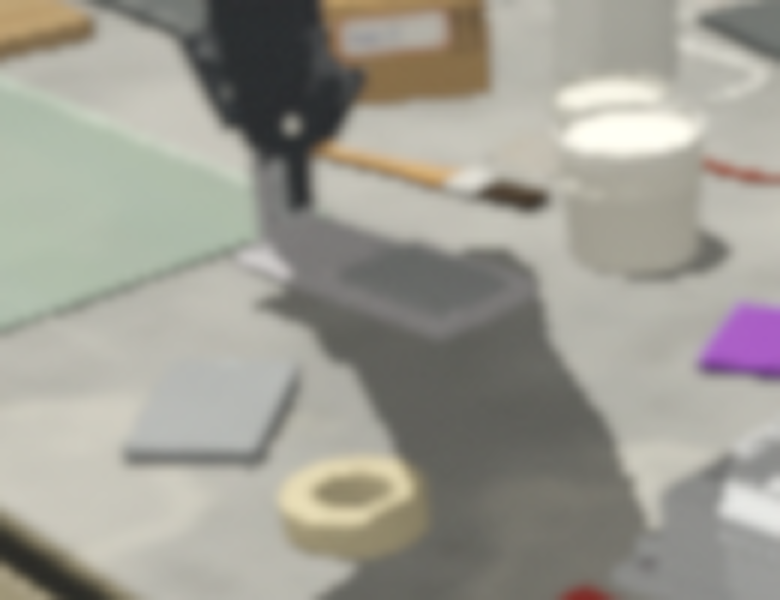

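View pics/t4.png

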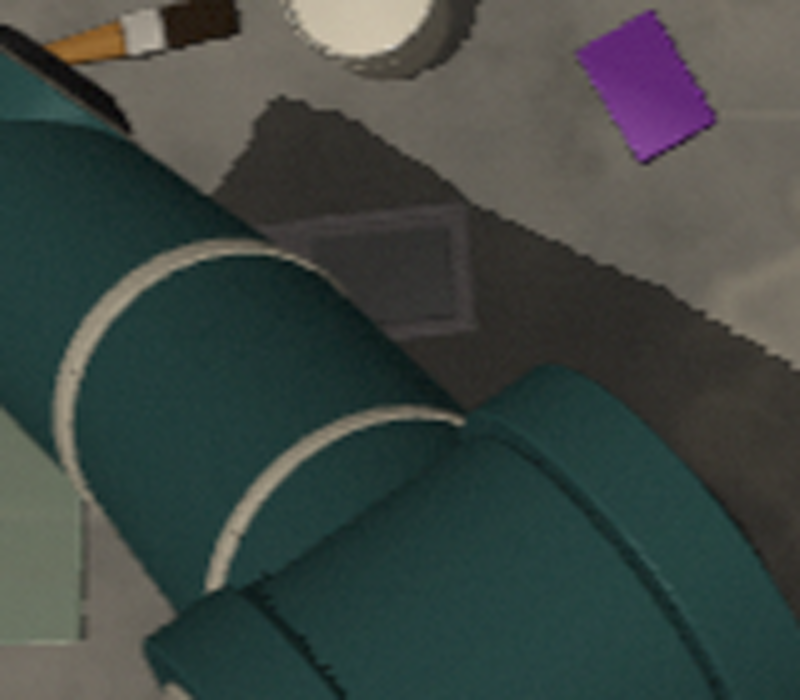

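The tray is lifted and level with the sample in its pocket; the nose corners in the top crop are at (207, 465) and (328, 476). I'll compare those with the expected nose position.

Run:
```python
from h import *
p=grab_frame("top"); 
up=lambda r,c:((r+.5)/5-.5+150,(c+.5)/5-.5+140)
a=ray(p,up(206,466),.0335)[:2]; b=ray(p,up(328,477),.0335)[:2]; print(a,b,np.linalg.norm(a-b),"nose mid",(a+b)/2, "yaw",np.degrees(np.arctan2(*(b-a)[::-1]))+90)
o=get_obs();pos=o["position"];y=np.radians(-82.53); u=np.array([np.cos(y),np.sin(y)])
print("expected nose",pos[:2]+.154*u, "lateral err", np.dot((a+b)/2-pos[:2],[-u[1],u[0]]))
# targets
c=np.array([.5053,-.09795]); th=np.radians(-79.79); e=np.array([np.cos(th),np.sin(th)])
for x in (-.104-.13,-.104-.06,-.104): print(x,c+x*e)
```

```text
[0.56393768 0.21060083] [0.49676072 0.20154519] 0.06778458219402049 nose mid [0.5303492  0.20607301] yaw -82.32265162615732
expected nose [0.53020008 0.2063314 ] lateral err 0.00011426515049796194
-0.23399999999999999 [0.46382198 0.13234454]
-0.16399999999999998 [0.47622993 0.06345301]
-0.104 [0.48686532 0.00440313]
```

Call:
step_arm(plan=[[0,0,0,-1.3,0],[0,0,0,-1.4,0],[0,0,0,0,0]])

```text
time: 6.7
position: [0.5103, 0.3591, 0.0612]
eef_rot: [-3.129, -0.281, 0.0]
contact_force: [-0.0, -0.9, -2.8]
gripper_width: 0.0076
```

Run:
```python
from h import *
to((.4594,.157,.0615),-79.79)
```

```text
pos [0.5103 0.3591 0.0612] tooly yaw -79.73 tilt [-0. -0. -1.] w 0.0076 F [-0.  -0.9 -2.8] t 6.7
tool shift mm [-86.1 189.8  -0.3] roll 0.06
```

Call:
step_arm(plan=[[-0.006,0.012,0,0,0],[-0.012,0.026,0,0,0],[-0.015,0.033,0,0,0],[-0.018,0.04,0,0,0],[-0.015,0.035,0,0,0],[-0.013,0.028,0,0,0],[-0.007,0.016,0,0,0],[0,0,0,0,0]])

```text
time: 7.5
position: [0.4586, 0.1537, 0.0613]
eef_rot: [3.128, 0.273, -0.001]
contact_force: [0.5, 0.4, -2.6]
gripper_width: 0.0073
```

Run:
```python
from h import *
to((.4594,.157,.0475),-79.79)
p=grab_frame("top"); save(p,"t5.png",(160,280,220,380),5)
p=grab_frame("scene"); save(p,"s5.png",(150,250,210,370),5)
```

```text
pos [0.4586 0.1537 0.0613] tooly yaw -80.02 tilt [-0.001 -0.002 -1.   ] w 0.0073 F [ 0.5  0.4 -2.6] t 7.5
tool shift mm [ 1.4 -3.2 13.8] roll -0.23
```

View pics/t5.png

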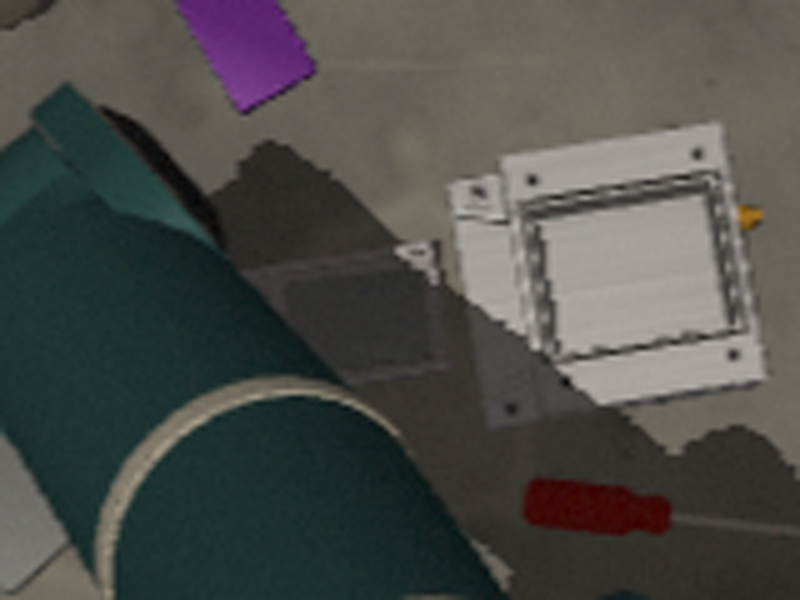

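View pics/s5.png

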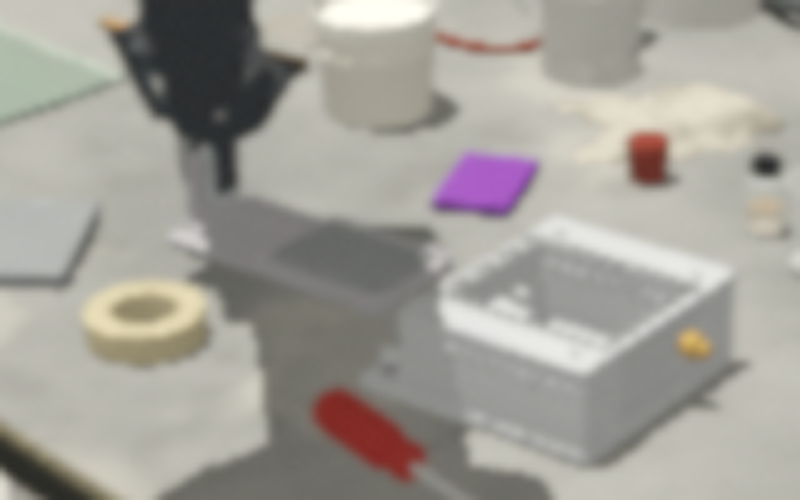

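The top view shows the nose edge (col ~440, rows 240-368) just short of the porch and centred on it. Lower it, then slide in.

Call:
step_arm(plan=[[0.0015,0,0.006,-0.2,0],[0,0,0.006,0,0],[0,0,0,0,0],[0,0,0,0,0]])

```text
time: 8.0
position: [0.4604, 0.1576, 0.0489]
eef_rot: [-3.128, -0.285, 0.001]
contact_force: [-0.8, -0.4, -2.9]
gripper_width: 0.0072
```

```bash
cat >> h.py <<'E'
def cellf():
    o=get_obs(); c=np.array([.5053,-.09795]); th=np.radians(-79.79); e=np.array([np.cos(th),np.sin(th)]); d=np.array(o["position"][:2])-c
    print("cell frame tcp x,y mm",np.round([1000*d@e,1000*d@[-e[1],e[0]]],1))
E
python3 - <<'E'
from h import *
to((.48686,.0044,.0475),-79.79); cellf()
E
```

```text
pos [0.4604 0.1576 0.0489] tooly yaw -79.58 tilt [-0.001  0.    -1.   ] w 0.0072 F [-0.8 -0.4 -2.9] t 8.0
tool shift mm [ -1.7 155.5   1.4] roll 0.21
cell frame tcp x,y mm [-259.5    1.2]
```

Call:
step_arm(plan=[[-0.001,0.006,0,0.2,0],[0,0.01,0,0,0],[0,0.01,0,0,0],[0,0.01,0,0,0],[0,0.006,0,0,0],[0,0,0,0,0]])

```text
time: 8.6
position: [0.4675, 0.1144, 0.0493]
eef_rot: [3.129, 0.276, -0.0]
contact_force: [-0.5, -0.0, -2.1]
gripper_width: 0.007
```

Run:
```python
from h import *
to((.48686,.0044,.0475),-79.79); cellf()
p=grab_frame("top"); save(p,"t6.png",(160,280,220,380),5)
p=grab_frame("scene"); save(p,"s6.png",(150,250,210,370),5)
```

```text
pos [0.4675 0.1144 0.0493] tooly yaw -79.93 tilt [-0. -0. -1.] w 0.007 F [-0.5 -0.  -2.1] t 8.6
tool shift mm [-1.000e-01  1.117e+02  1.800e+00] roll -0.14
cell frame tcp x,y mm [-215.7    0.4]
```

View pics/t6.png

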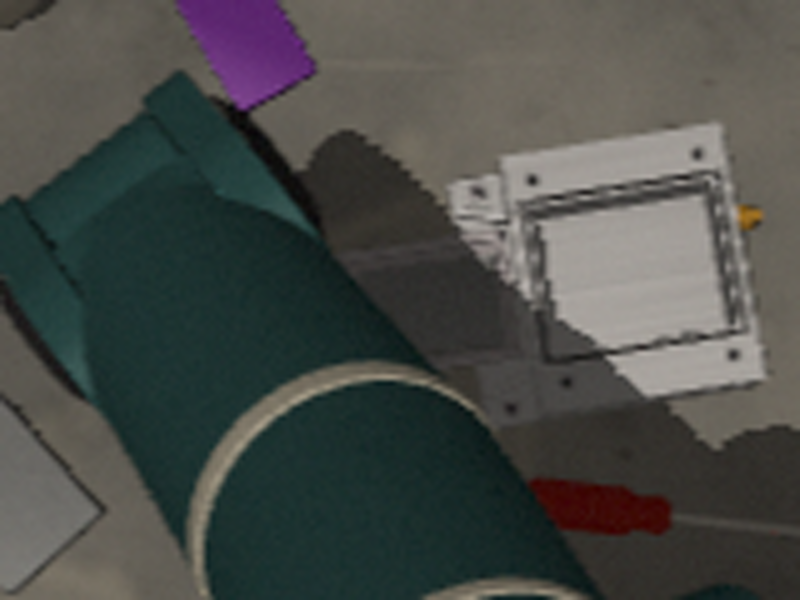

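View pics/s6.png

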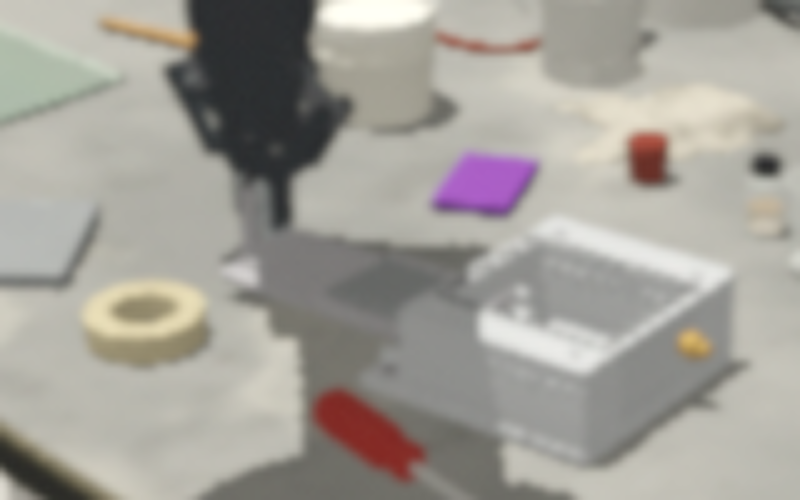

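It is between the guides at the slot mouth, with no side force. Continuing in.

Call:
step_arm(plan=[[0,0.01,0,-0.1,0],[0,0.015,0,0,0],[0,0.015,0,0,0],[0,0.015,0,0,0],[0,0.015,0,0,0],[0,0.01,0,0,0],[0,0.005,0,0,0],[0,0,0,0,0]])

```text
time: 9.5
position: [0.4824, 0.0316, 0.0493]
eef_rot: [-3.129, -0.28, 0.0]
contact_force: [0.1, 0.6, -2.6]
gripper_width: 0.0067
```

Run:
```python
from h import *
to((.48686,.0044,.0475),-79.79); cellf()
p=grab_frame("top"); save(p,"t7.png",(160,280,220,380),5)
```

```text
pos [0.4824 0.0316 0.0493] tooly yaw -79.76 tilt [-0.  0. -1.] w 0.0067 F [ 0.1  0.6 -2.6] t 9.5
tool shift mm [-0.5 27.6  1.8] roll 0.03
cell frame tcp x,y mm [-131.6    0.4]
```

View pics/t7.png

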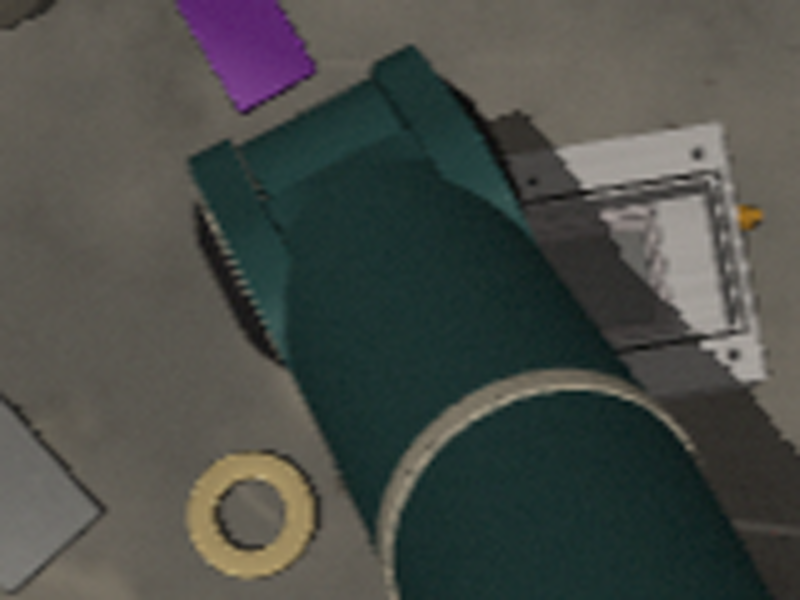

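Call:
step_arm(plan=[[0,0.008,0,0,0],[0,0.009,0,0,0],[0,0.004,0.001,0,0],[0,0,0.0015,0,0],[0,0,0.0005,0,0],[0,0,0,0,0]])

```text
time: 10.15
position: [0.4861, 0.0116, 0.0462]
eef_rot: [-3.129, -0.282, 0.0]
contact_force: [-0.5, 0.1, -1.8]
gripper_width: 0.007
```

Call:
step_arm(plan=[[0,0.002,0,0,0],[0,0.002,0,0,0],[0,0.001,0,0,0],[0,0.001,0,0,0],[0,0,0,0,0]])

```text
time: 10.65
position: [0.4872, 0.0053, 0.0463]
eef_rot: [3.129, 0.281, -0.0]
contact_force: [-0.4, 0.3, -1.4]
gripper_width: 0.0071
```

Run:
```python
from h import *
to((.48686,.0044,.0462),-79.79); cellf()
```

```text
pos [0.4872 0.0053 0.0463] tooly yaw -79.74 tilt [-0. -0. -1.] w 0.0071 F [-0.4  0.3 -1.4] t 10.65
tool shift mm [-0.5  0.8  0.1] roll 0.05
cell frame tcp x,y mm [-104.8    0.5]
```

Call:
step_arm(plan=[[0,0.0005,0,0,0],[0,0.0005,0,0,0],[0,0.0005,0,0,0],[0,0,0,0,0]])

```text
time: 11.05
position: [0.4875, 0.004, 0.0463]
eef_rot: [-3.129, -0.281, -0.0]
contact_force: [0.2, 0.5, -1.2]
gripper_width: 0.007
```

Call:
step_arm(plan=[[0,0.0005,0,0,0],[0,0.0005,0,0,0],[0,0,0,0,0]])

```text
time: 11.35
position: [0.4876, 0.0029, 0.0463]
eef_rot: [-3.129, -0.281, -0.0]
contact_force: [0.1, 0.2, -0.9]
gripper_width: 0.0073
```

Call:
step_arm(plan=[[0,0.0007,0,0,0],[0,0.0007,0,0,0],[0,0,0,0,0]])

```text
time: 11.65
position: [0.4878, 0.0026, 0.0463]
eef_rot: [-3.128, -0.283, -0.0]
contact_force: [-0.6, 7.3, 0.2]
gripper_width: 0.007
```

Call:
step_arm(plan=[[0,0.0007,0,0,0],[0,0.0007,0,0,0],[0,0,0,0,0]])

```text
time: 11.95
position: [0.4879, 0.0026, 0.0464]
eef_rot: [-3.126, -0.284, -0.0]
contact_force: [-3.4, 15.7, 3.1]
gripper_width: 0.008
```

Run:
```python
from h import *
to((.48686,.0044,.0462),-79.79); cellf()
p=grab_frame("top"); save(p,"t8.png",(170,260,280,380),7)
p=grab_frame("scene"); save(p,"s8.png",(160,250,250,370),6)
```

```text
pos [0.4879 0.0026 0.0464] tooly yaw -79.6 tilt [-0.     0.003 -1.   ] w 0.008 F [-3.4 15.7  3.1] t 11.95
tool shift mm [-0.7 -2.   0.2] roll 0.19
cell frame tcp x,y mm [-102.     0.7]
```

View pics/t8.png

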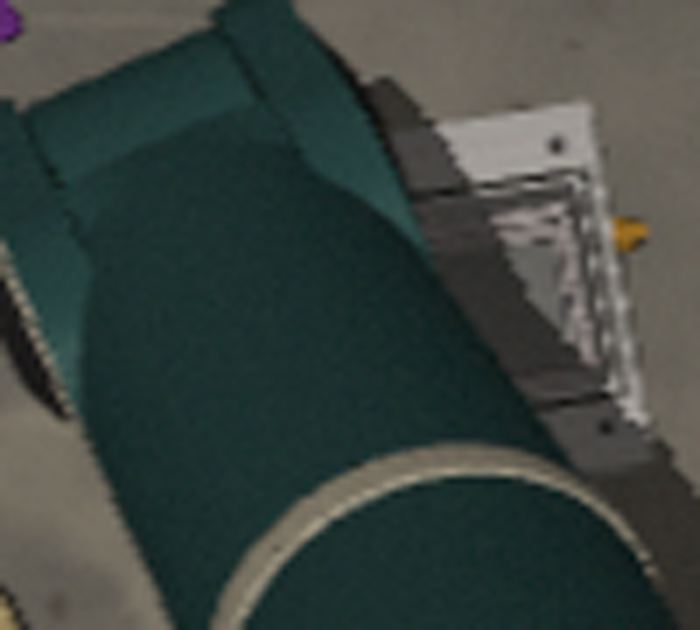

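View pics/s8.png

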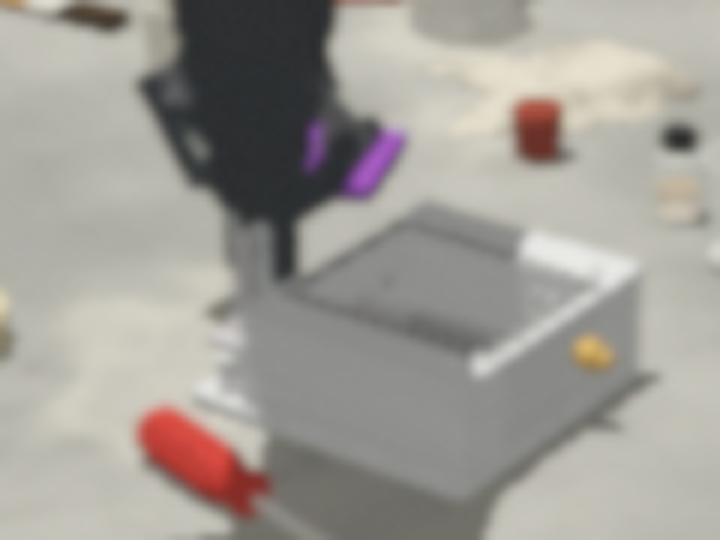

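Contact came at cell x ≈ -102 mm with 16 N against the stop and then no further travel, so the tray is home. Release with a small opening, because the cell wall is close.

Call:
step_arm(plan=[[0,-0.0007,0,0,0],[0,0,0,0,12],[0,0,0,0,20],[0,0,0,0,24],[0,0,0,0,24],[0,0,0,0,24]])

```text
time: 12.65
position: [0.488, 0.0008, 0.0463]
eef_rot: [3.129, 0.281, -0.0]
contact_force: [0.2, -0.3, -0.2]
gripper_width: 0.0205
```

Run:
```python
from h import *
to((.48686,.0044,.15),-79.79); cellf()
```

```text
pos [0.488  0.0008 0.0463] tooly yaw -79.74 tilt [-0. -0. -1.] w 0.0205 F [ 0.2 -0.3 -0.2] t 12.65
tool shift mm [  -0.5   -3.8 -103.7] roll 0.05
cell frame tcp x,y mm [-100.2    0.5]
```

Call:
step_arm(plan=[[0,-0.002,0,0,24],[0,0,-0.01,0,24],[0,0,-0.03,0,24],[0,0,-0.04,0,24],[0,0,-0.045,0,24],[0,0,-0.045,0,24],[0,0,-0.02,0,60],[0,0,0,0,60]])

```text
time: 13.45
position: [0.4887, 0.0031, 0.2398]
eef_rot: [3.127, 0.281, 0.008]
contact_force: [-0.5, 0.6, -1.1]
gripper_width: 0.0486
```

Run:
```python
from h import *
to((.4712,-.3478,.15),-110.73); cellf()
```

```text
pos [0.4887 0.0031 0.2398] tooly yaw -79.72 tilt [ 0.005 -0.001 -1.   ] w 0.0486 F [-0.5  0.6 -1.1] t 13.45
tool shift mm [-80.3 341.9  90. ] roll 31.01
cell frame tcp x,y mm [-102.4    1.6]
```

Call:
step_arm(plan=[[-0.008,0.03,0,0,60],[-0.01,0.045,0,0,60],[-0.011,0.047,0,0,60],[-0.011,0.047,0,0,60],[-0.011,0.047,0,0,60],[-0.011,0.047,0,0,60],[-0.01,0.045,0,0,60],[-0.008,0.03,0,0,60]])

```text
time: 14.25
position: [0.468, -0.347, 0.2355]
eef_rot: [-3.129, -0.278, 0.002]
contact_force: [0.2, 0.3, -0.8]
gripper_width: 0.0517
```

Call:
step_arm(plan=[[0,0,0.02,8,60],[0,0,0.02,8,60],[0,0,0.02,8,60],[0,0,0.02,7,60],[0,0,0,0,60],[0,0,0,0,60]])

```text
time: 14.85
position: [0.4693, -0.3435, 0.1564]
eef_rot: [-3.091, 0.558, 0.001]
contact_force: [0.3, 0.1, -0.4]
gripper_width: 0.0516
```

Run:
```python
from h import *
import pickle
to((.4712,-.3478,.15),-110.73)
p=grab_frame("top"); save(p,"t9.png",(170,280,280,480),4); pickle.dump(p,open("top9.pkl","wb"))
p=grab_frame("scene"); save(p,"s9.png",(160,250,230,350),6)
```

```text
pos [ 0.4693 -0.3435  0.1564] tooly yaw -110.47 tilt [-0.001  0.001 -1.   ] w 0.0516 F [ 0.3  0.1 -0.4] t 14.85
tool shift mm [3.3 3.3 6.4] roll 0.26
```

View pics/t9.png

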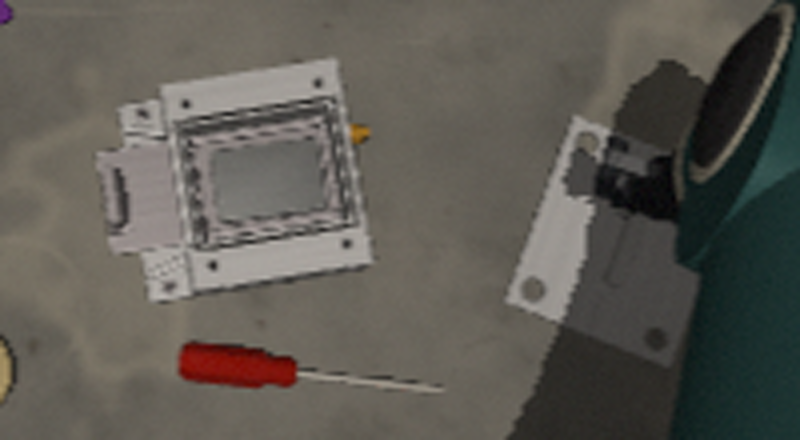

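View pics/s9.png

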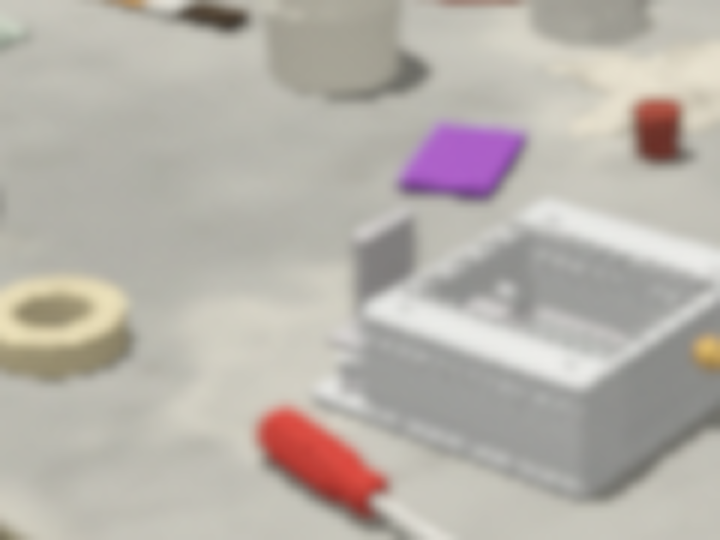

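The tray is seated, with the sample (180, 270 in the crop) inside its pocket. I'll check its position numerically and approach the cover.

Run:
```python
from h import *
import pickle
p=pickle.load(open("top9.pkl","rb"))
c=np.array([.5053,-.09795]); th=np.radians(-79.79); M=np.array([[np.cos(th),-np.sin(th)],[np.sin(th),np.cos(th)]])
im=cv2.resize(p["pixels"][180:260,295:380,::-1],None,fx=9,fy=9,interpolation=cv2.INTER_CUBIC)
def dr(pts,z,col,dx=0):
    w=[np.r_[c+M@np.array([x+dx,y]),z] for x,y in pts]
    q=proj(p,np.array(w)); q=np.c_[(q[:,1]-295+.5)*9-.5,(q[:,0]-180+.5)*9-.5].astype(int); cv2.polylines(im,[q.reshape(-1,1,2)],True,col,1)
B=[(-.110,-.036),(.05,-.036),(.05,.036),(-.110,.036)]
dr(B,.013,(0,0,255)); dr(B,.013,(255,0,0),-.004)
dr([(-.05,-.04),(.05,-.04),(.05,.04),(-.05,.04)],.056,(0,255,0))
dr([(-.108,-.02),(-.1,-.02),(-.1,.02),(-.108,.02)],.059,(0,0,255))
cv2.imwrite("pics/chk.png",im)
```

```text
(no output)
```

View pics/chk.png

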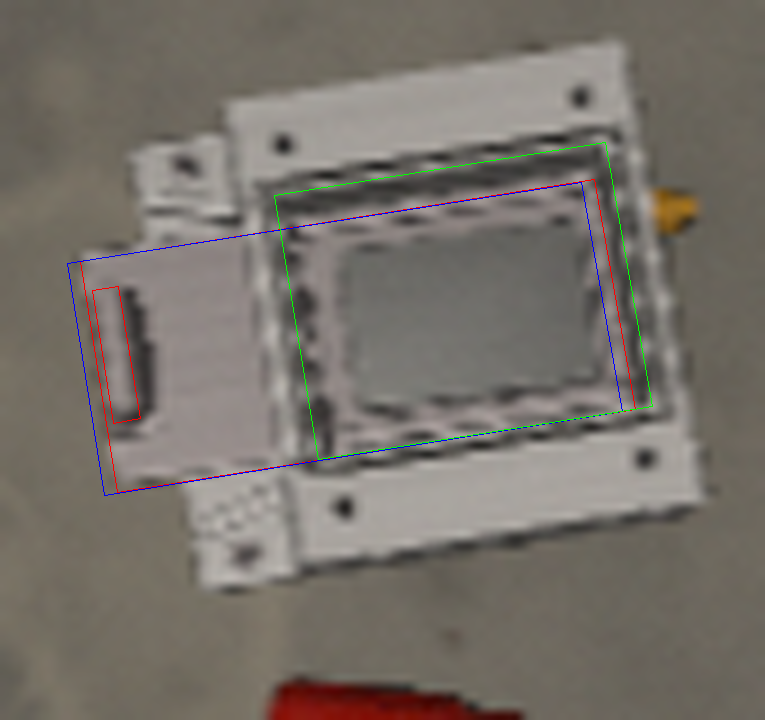

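The overlay agrees: the tray's rear edge and tab top lie on the red home outline, not on the outline set 4 mm back. Now the cover.

Run:
```python
from h import *
import pickle
p=pickle.load(open("top.pkl","rb"))
c=np.array([.4712,-.3478]); th=np.radians(-110.73); M=np.array([[np.cos(th),-np.sin(th)],[np.sin(th),np.cos(th)]])
s=10
im=cv2.resize(p["pixels"][195:265,400:470,::-1],None,fx=s,fy=s,interpolation=cv2.INTER_CUBIC)
def dr(pts,z,col):
    w=[np.r_[c+M@np.array([x,y]),z] for x,y in pts]
    q=proj(p,np.array(w)); q=np.c_[(q[:,1]-400+.5)*s-.5,(q[:,0]-195+.5)*s-.5].astype(int); cv2.polylines(im,[q.reshape(-1,1,2)],True,col,1)
dr([(-.006,-.036),(.006,-.036),(.006,.036),(-.006,.036)],.036,(0,0,255))
dr([(-.06,-.07),(.06,-.07),(.06,.07),(-.06,.07)],.006,(0,255,0))
cv2.imwrite("pics/chk2.png",im)
```

```text
(no output)
```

View pics/chk2.png

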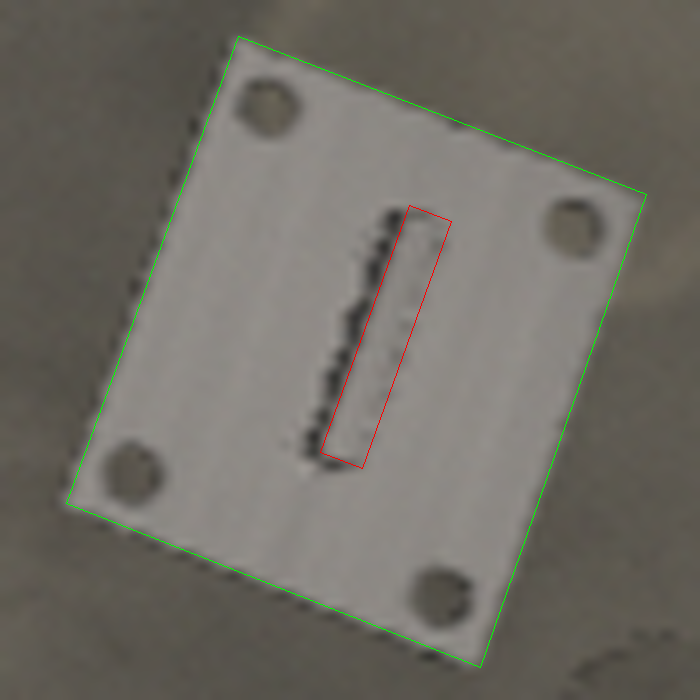

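Call:
step_arm(plan=[[0.003,0.003,0.02,0.3,60],[0,0,0.02,0,60],[0,0,0.02,0,60],[0,0,0,0,60],[0,0,0,0,60]])

```text
time: 15.45
position: [0.4713, -0.348, 0.0973]
eef_rot: [3.089, -0.571, 0.001]
contact_force: [1.0, -0.1, 0.1]
gripper_width: 0.0511
```

Run:
```python
from h import *
to((.4712,-.3478,.030),-110.73)
p=grab_frame("scene"); save(p,"s10.png",(200,300,330,450),6)
```

```text
pos [ 0.4713 -0.348   0.0973] tooly yaw -110.96 tilt [ 0.001 -0.    -1.   ] w 0.0511 F [ 1.  -0.1  0.1] t 15.45
tool shift mm [-0.2 -0.1 67.3] roll -0.23
```

View pics/s10.png

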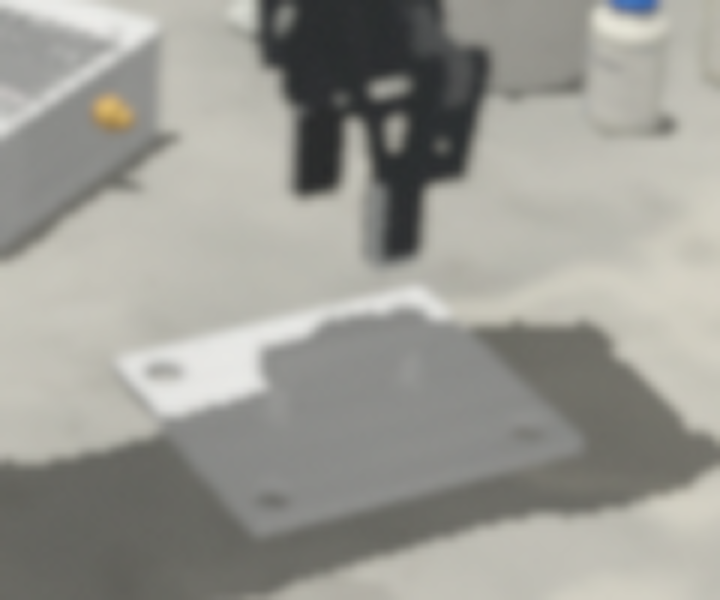

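The overlay fits the cover: the bar lies inside the red outline and the plate edge on the green. Descend to pinch the bar.

Call:
step_arm(plan=[[0,0,0.02,-0.2,60],[0,0,0.025,0,60],[0,0,0.015,0,60],[0,0,0.006,0,60],[0,0,0,0,60],[0,0,0,0,60]])

```text
time: 16.1
position: [0.4715, -0.3481, 0.0312]
eef_rot: [3.09, -0.567, 0.001]
contact_force: [0.4, 0.1, 0.3]
gripper_width: 0.0513
```

Call:
step_arm(plan=[[0,0,0,0,0],[0,0,0,0,0],[0,0,0,0,0],[0,0,0,0,0],[0,0,0,0,0],[0,0,0,0,0],[0,0,0,0,0]], newtons=90)

```text
time: 16.8
position: [0.4712, -0.348, 0.031]
eef_rot: [3.089, -0.568, 0.001]
contact_force: [-2.5, 1.4, 9.4]
gripper_width: 0.0099
```

Run:
```python
from h import *
to((.4712,-.3478,.030),-110.73)
p=grab_frame("scene"); save(p,"s11.png",(200,300,330,450),6)
```

```text
pos [ 0.4712 -0.348   0.031 ] tooly yaw -110.83 tilt [ 0.001 -0.001 -1.   ] w 0.0099 F [-2.5  1.4  9.4] t 16.8
tool shift mm [-0.1 -0.2  1. ] roll -0.1
```

View pics/s11.png

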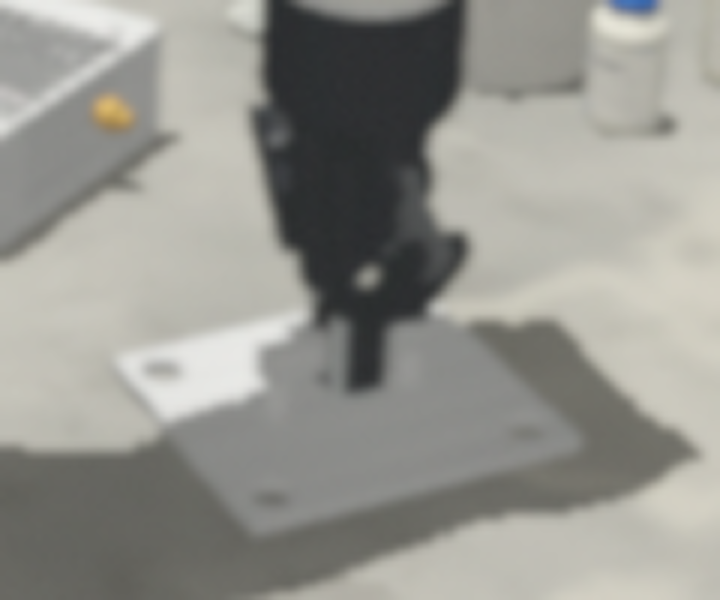

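Gripped at the bar. Lift it, turn it to the cell's yaw, and check.

Call:
step_arm(plan=[[0,0,-0.01,0,0],[0,0,-0.02,0,0],[0,0,-0.03,0,0],[0,0,-0.03,0,0],[0,0,-0.02,0,0],[0,0,-0.005,0,0],[0,0,0,0,0]])

```text
time: 17.55
position: [0.4709, -0.3479, 0.1457]
eef_rot: [3.089, -0.568, 0.001]
contact_force: [0.2, 0.1, -3.3]
gripper_width: 0.0097
```

Call:
step_arm(plan=[[0,0,0,-5,0],[0,0,0,-7,0],[0,0,0,-7,0],[0,0,0,-7,0],[0,0,0,-5,0],[0,0,0,0,0]])

```text
time: 18.15
position: [0.4703, -0.3475, 0.1437]
eef_rot: [-3.127, -0.281, 0.002]
contact_force: [0.7, 0.8, -3.9]
gripper_width: 0.0102
```

Run:
```python
from h import *
to((.5053,-.09795,.137),-79.79)
p=grab_frame("top"); save(p,"t12.png",(160,270,300,500),4)
p=grab_frame("scene"); save(p,"s12.png",(180,300,310,450),5)
```

```text
pos [ 0.4703 -0.3475  0.1437] tooly yaw -79.74 tilt [-0.002  0.002 -1.   ] w 0.0102 F [ 0.7  0.8 -3.9] t 18.15
tool shift mm [  78.9 -239.3    7.1] roll 0.05
```

View pics/t12.png

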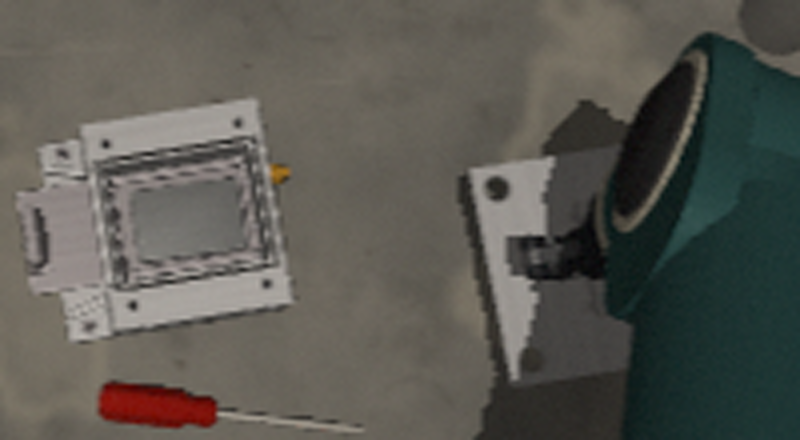

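View pics/s12.png

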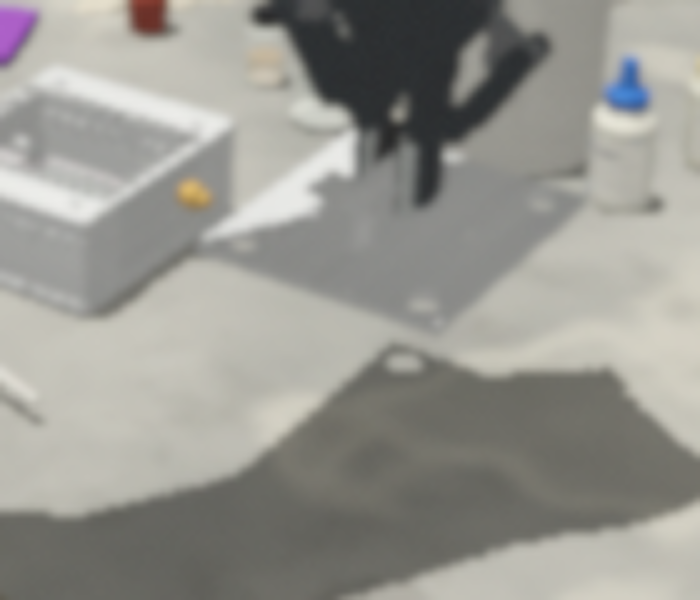

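The cover is held level and two of its holes are visible at (188, 497) and (358, 532) in the crop. I'll measure its offset to the tool.

Run:
```python
from h import *
p=grab_frame("top"); o=get_obs()
M=R.from_rotvec(o["eef_rot"]).as_matrix(); th=np.arctan2(M[1,1],M[0,1]); e=np.array([np.cos(th),np.sin(th)]);n=np.array([-e[1],e[0]])
z=o["position"][2]-.028
for g in ((188,497),(358,532)):
    rc=darkc(p,((g[0]+.5)/4-.5+160,(g[1]+.5)/4-.5+300),4); w=ray(p,rc,z)[:2]-o["position"][:2]; print(np.round(rc,1),"in tool-yaw frame",np.round([w@e*1000,w@n*1000],1))
to((.5053,-.09795,.137),-79.79)
```

```text
[206.5 424.1] in tool-yaw frame [-46.2  55.1]
[249.9 432.9] in tool-yaw frame [-45.6 -56.6]
pos [ 0.4707 -0.3476  0.1445] tooly yaw -79.98 tilt [-0.001  0.001 -1.   ] w 0.0104 F [-0.2 -0.2 -3.6] t 18.3
tool shift mm [  77.5 -239.8    7.7] roll -0.19
```

Call:
step_arm(plan=[[0.006,-0.018,0,0,0],[0.012,-0.036,0,0,0],[0.014,-0.043,0,0,0],[0.014,-0.043,0,0,0],[0.014,-0.043,0,0,0],[0.012,-0.036,0,0,0],[0.0055,-0.019,0,-0.2,0],[0,0,0,0,0]])

```text
time: 19.1
position: [0.5055, -0.0965, 0.1453]
eef_rot: [-3.127, -0.288, -0.001]
contact_force: [0.7, 0.6, -3.6]
gripper_width: 0.0102
```

Call:
step_arm(plan=[[0,0,0,0,0],[0,0,0,0,0]])

```text
time: 19.3
position: [0.505, -0.1008, 0.1451]
eef_rot: [3.129, 0.281, -0.001]
contact_force: [0.2, -0.8, -3.5]
gripper_width: 0.0105
```

Run:
```python
from h import *
to((.5053,-.09795,.097),-79.79); cellf()
p=grab_frame("top"); save(p,"t13.png",(160,270,300,430),6)
p=grab_frame("scene"); save(p,"s13.png",(160,250,250,370),6)
```

```text
pos [ 0.505  -0.1008  0.1451] tooly yaw -79.74 tilt [-0. -0. -1.] w 0.0105 F [ 0.2 -0.8 -3.5] t 19.3
tool shift mm [ 0.8 -2.8 48.1] roll 0.05
cell frame tcp x,y mm [ 2.8 -0.8]
```

View pics/t13.png

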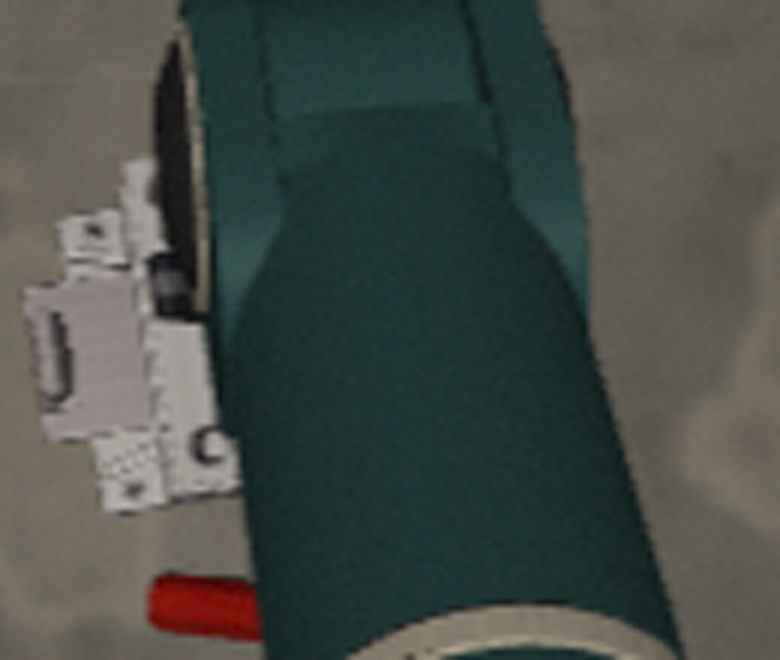

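View pics/s13.png

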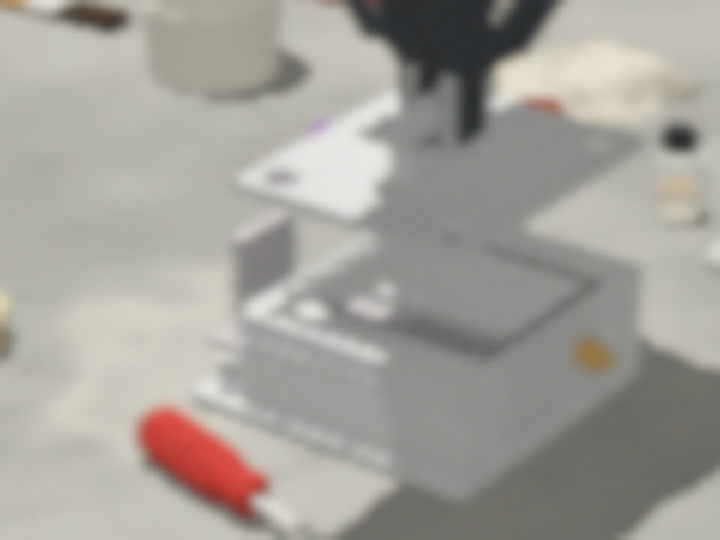

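Over the cell, about 3 mm past in cell x. I'll correct that and lower in two stages.

Call:
step_arm(plan=[[0.001,-0.0023,0,0,0],[0,0,0.006,0,0],[0,0,0.009,0,0],[0,0,0.009,0,0],[0,0,0.006,0,0],[0,0,0,0,0],[0,0,0,0,0]])

```text
time: 20.1
position: [0.5058, -0.0973, 0.1151]
eef_rot: [-3.128, -0.284, 0.0]
contact_force: [-0.3, -1.1, -3.5]
gripper_width: 0.01
```

Run:
```python
from h import *
to((.5053,-.09795,.097),-79.79); cellf()
```

```text
pos [ 0.5058 -0.0973  0.1151] tooly yaw -79.62 tilt [-0.  0. -1.] w 0.01 F [-0.3 -1.1 -3.5] t 20.1
tool shift mm [-0.6  0.6 18.1] roll 0.17
cell frame tcp x,y mm [-0.5  0.6]
```

Call:
step_arm(plan=[[0,0.0006,0.004,0.1,0],[0,0,0.006,0,0],[0,0,0.005,0,0],[0,0,0.003,0,0],[0,0,0,0,0],[0,0,0,0,0],[0,0,0,0,0]])

```text
time: 20.8
position: [0.506, -0.098, 0.0974]
eef_rot: [-3.129, -0.281, -0.0]
contact_force: [0.2, 0.4, -3.5]
gripper_width: 0.01
```

Run:
```python
from h import *
import pickle
to((.5053,-.09795,.097),-79.79); cellf()
p=grab_frame("top"); save(p,"t14.png",(180,260,295,385),8); pickle.dump(p,open("t14.pkl","wb"))
p=grab_frame("scene"); save(p,"s14.png",(170,250,260,360),8); pickle.dump(p,open("s14.pkl","wb"))
to((.5053,-.09795,.097),-79.79); cellf()
```

```text
pos [ 0.506  -0.098   0.0974] tooly yaw -79.72 tilt [ 0.  0. -1.] w 0.01 F [ 0.2  0.4 -3.5] t 20.8
tool shift mm [-0.7 -0.2  0.4] roll 0.07
cell frame tcp x,y mm [0.2 0.7]
pos [ 0.506  -0.098   0.0975] tooly yaw -79.73 tilt [ 0. -0. -1.] w 0.0102 F [ 0.6 -0.5 -3.4] t 20.9
tool shift mm [-0.6 -0.2  0.5] roll 0.06
cell frame tcp x,y mm [0.2 0.6]
```

View pics/t14.png

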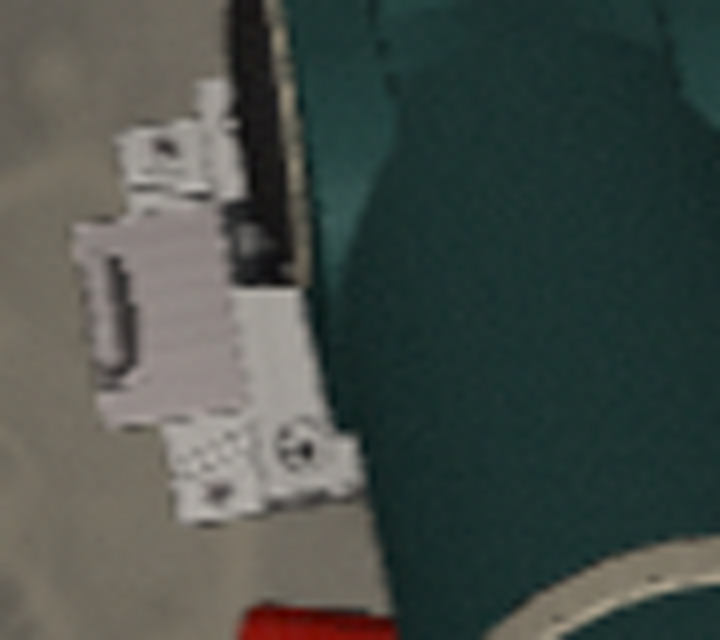

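View pics/s14.png

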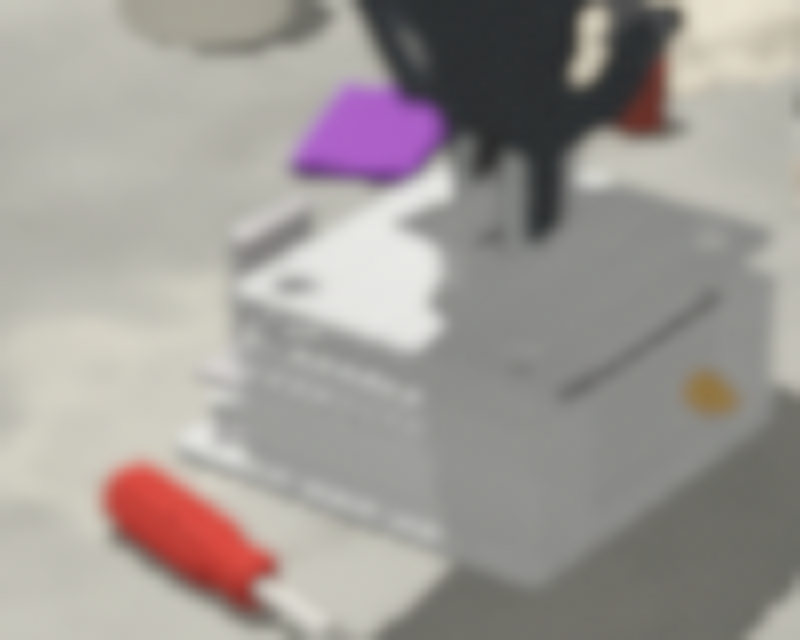

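In the top view the one visible cover hole (447, 298) shows the thread in its middle. I'll overlay the predicted geometry on both pictures.

Run:
```python
from h import *
import pickle
c=np.array([.5053,-.09795]); 
def pol(p,im,off,s,t,th,pts,z,col):
    M=np.array([[np.cos(th),-np.sin(th)],[np.sin(th),np.cos(th)]])
    q=proj(p,np.array([np.r_[t+M@np.array(a),z] for a in pts])); q=np.c_[(q[:,1]-off[1]+.5)*s-.5,(q[:,0]-off[0]+.5)*s-.5].round().astype(int); cv2.polylines(im,[q.reshape(-1,1,2)],True,col,1)
circ=lambda x,y,r:[(x+r*np.cos(a),y+r*np.sin(a)) for a in np.linspace(0,2*np.pi,24)]
o=get_obs(); M=R.from_rotvec(o["eef_rot"]).as_matrix(); ty=np.arctan2(M[1,1],M[0,1]); cp=o["position"][:2]; zb=o["position"][2]-.031
rect=[(-.06,-.07),(.06,-.07),(.06,.07),(-.06,.07)]
for f,crop,out,s in (("t14.pkl",(225,260,305,350),"o1.png",16),("s14.pkl",(170,250,260,360),"o2.png",8)):
    p=pickle.load(open(f,"rb")); im=cv2.resize(p["pixels"][crop[0]:crop[1],crop[2]:crop[3],::-1],None,fx=s,fy=s,interpolation=cv2.INTER_CUBIC)
    off=(crop[0],crop[2])
    for x in(-.045,.045):
        for y in(-.055,.055):
            pol(p,im,off,s,c,np.radians(-79.79),circ(x,y,.003),.056,(0,0,255))
            pol(p,im,off,s,cp,ty,circ(x,y,.008),zb+.006,(0,255,0)); 
            if out=="o1.png": pol(p,im,off,s,cp,ty,circ(x,y,.008),zb,(255,0,0))
    pol(p,im,off,s,cp,ty,rect,zb+.006,(0,255,0)); pol(p,im,off,s,cp,ty,rect,zb,(255,0,0)); pol(p,im,off,s,c,np.radians(-79.79),rect,.056,(0,0,255))
    cv2.imwrite("pics/"+out,im)
print(zb)
```

```text
0.06645172377590078
```

View pics/o1.png

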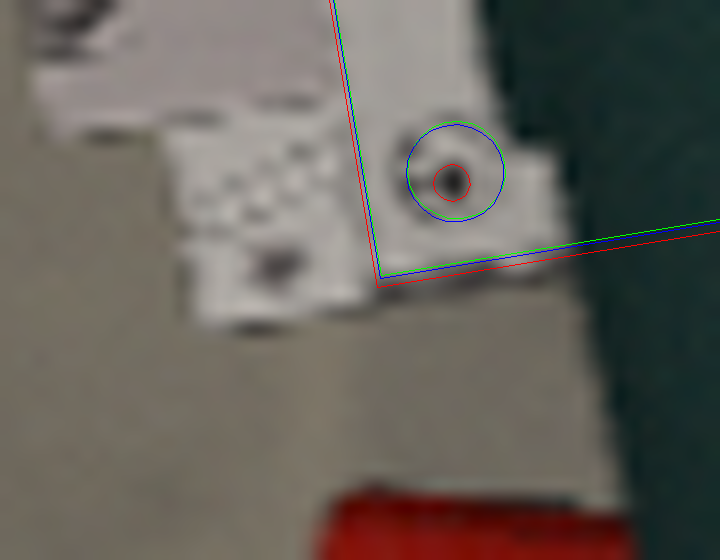

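View pics/o2.png

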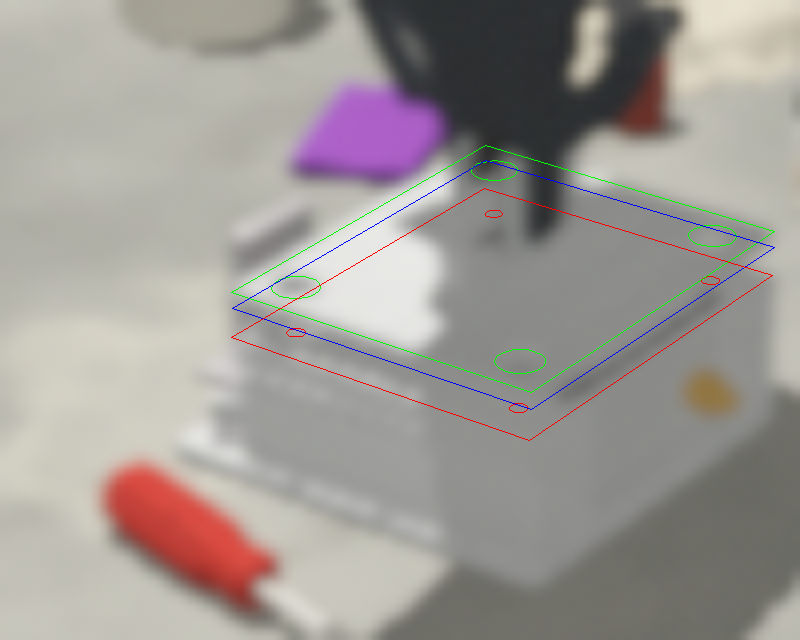

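Run:
```python
from h import *
import pickle
p=pickle.load(open("t14.pkl","rb"))
g=p["pixels"][228:248,324:344,::-1].astype(float); g=np.clip((g-50)*1.5,0,255).astype(np.uint8)
cv2.imwrite("pics/z.png",cv2.resize(g,None,fx=30,fy=30,interpolation=cv2.INTER_CUBIC))
print(cv2.cvtColor(p["pixels"],cv2.COLOR_RGB2GRAY)[229:244,326:342])
```

```text
[[148 159 157 155 156 158 158 159 139  84  28  31  33  32  32  34]
 [148 159 158 155 156 159 159 158 155 108  31  34  33  32  32  35]
 [161 158 158 157 156 158 156 156 155 123  63  33  33  28  33  34]
 [148 150 156 156 154 146 128 117 133 121  66  33  32  29  29  35]
 [134 150 159 149 116 136 161 148 125 132 101  34  31  34  31  33]
 [144 149 159 133  89 130 158 157 158 134 119 107  92  66  33  31]
 [142 136 159 128 137 151 114  80 137 149 148 154 155 108  28  32]
 [138 143 160 128  84  99  76  36 123 138 143 155 158 107  34  34]
 [137 142 159 143 103 135 130  94 138 143 142 155 154 123  65  36]
 [151 137 149 160 140 103 125 141 134 147 156 155 155 124  65  30]
 [166 135 143 159 156 155 148 153 157 157 155 154 153 137  85  28]
 [168 150 150 160 156 154 155 158 158 157 155 143 120 112  77  31]
 [165 152 149 168 164 143 118 113  99  86 128 141 110  76  53  34]
 [168 140 110  98 102 100  87  70  58  65  76  78  64  72  65  41]
 [172 141  85  62  75  87  83  81  87  99 106 104 102 100  81  47]]
```

View pics/z.png

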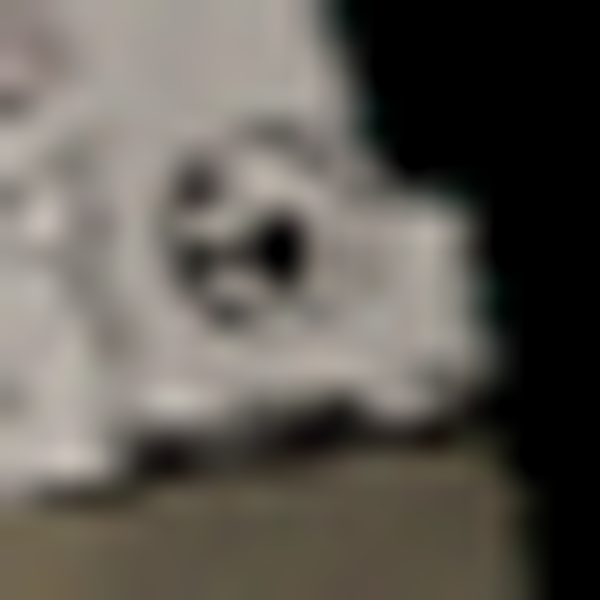

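In this enlarged view the hole is centred near (228, 257) and the thread is at (248, 280). After allowing for parallax, the cover sits about 2 mm towards cell -x. The stop contact at -102 instead of -104 shows the same bias, so I'll nudge it +1.7 mm in cell x.

Call:
step_arm(plan=[[0,0.0009,0,0,0],[0,0.0008,0,0,0],[0,0,0,0,0],[0,0,0,0,0],[0,0,0,0,0]])

```text
time: 21.4
position: [0.5062, -0.0996, 0.0973]
eef_rot: [-3.129, -0.281, 0.0]
contact_force: [-0.1, 0.2, -3.5]
gripper_width: 0.0104
```

Run:
```python
from h import *
to((.5053,-.09795,.097),-79.79); cellf()
im=0
p=grab_frame("top")
g=p["pixels"][228:248,324:344,::-1].astype(float); g=np.clip((g-50)*1.5,0,255).astype(np.uint8)
im=cv2.resize(g,None,fx=30,fy=30,interpolation=cv2.INTER_CUBIC)
o=get_obs(); M=R.from_rotvec(o["eef_rot"]).as_matrix(); ty=np.arctan2(M[1,1],M[0,1]); zb=o["position"][2]-.031
def pol(t,th,pts,z,col):
    M=np.array([[np.cos(th),-np.sin(th)],[np.sin(th),np.cos(th)]])
    q=proj(p,np.array([np.r_[t+M@np.array(a),z] for a in pts])); q=np.c_[(q[:,1]-324+.5)*30-.5,(q[:,0]-228+.5)*30-.5].round().astype(int); cv2.polylines(im,[q.reshape(-1,1,2)],True,col,1)
circ=lambda x,y,r:[(x+r*np.cos(a),y+r*np.sin(a)) for a in np.linspace(0,2*np.pi,40)]
# ideal: cover exactly aligned to cell
c=np.array([.5053,-.09795]);th=np.radians(-79.79)
im0=im.copy()
pol(c,th,circ(-.045,-.055,.008),zb+.006,(0,255,0)); pol(c,th,circ(-.045,-.055,.003),.056,(0,0,255))
cv2.imwrite("pics/z2.png",np.hstack([im0[:,:400],im[:,:400]]))
```

```text
pos [ 0.5062 -0.0996  0.0973] tooly yaw -79.72 tilt [-0.  0. -1.] w 0.0104 F [-0.1  0.2 -3.5] t 21.4
tool shift mm [-0.6 -1.8  0.3] roll 0.07
cell frame tcp x,y mm [1.8 0.6]
```

View pics/z2.png

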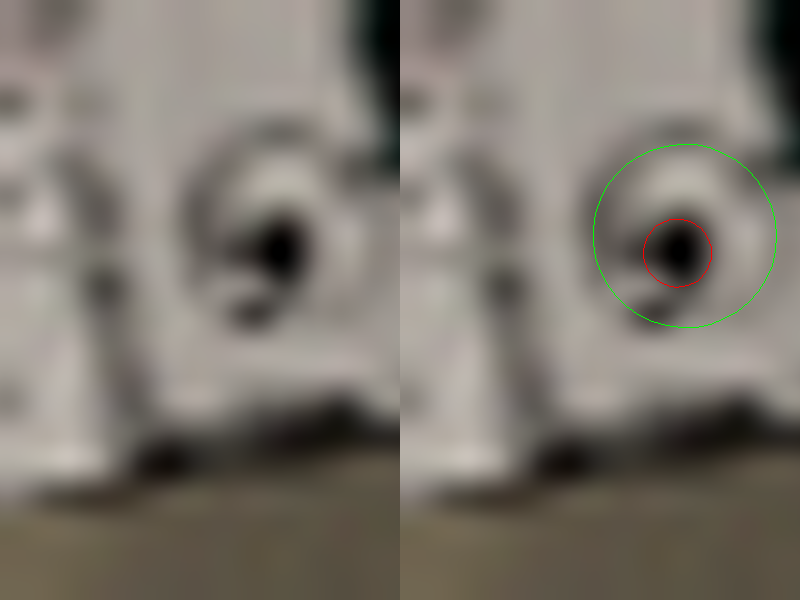

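A residual of about 1 mm each way remains (hole centre ≈ (225, 272), ideal (236, 285)). One last small nudge.

Call:
step_arm(plan=[[-0.0006,0.0008,0,0,0],[0,0,0,0,0],[0,0,0,0,0],[0,0,0,0,0],[0,0,0,0,0],[0,0,0,0,0]])

```text
time: 22.05
position: [0.5057, -0.1005, 0.0973]
eef_rot: [-3.129, -0.281, 0.0]
contact_force: [0.1, -0.2, -3.7]
gripper_width: 0.0104
```

Run:
```python
from h import *
to((.5053,-.09795,.097),-79.79); cellf(); print(np.abs(get_obs()["qvel"]).max())
p=grab_frame("top")
g=p["pixels"][225:250,320:345,::-1].astype(float); g=np.clip((g-50)*1.5,0,255).astype(np.uint8)
cv2.imwrite("pics/z3.png",cv2.resize(g,None,fx=24,fy=24,interpolation=cv2.INTER_CUBIC))
p=grab_frame("scene"); save(p,"s15.png",(150,270,190,370),4.4)
```

```text
pos [ 0.5057 -0.1005  0.0973] tooly yaw -79.72 tilt [-0.  0. -1.] w 0.0104 F [ 0.1 -0.2 -3.7] t 22.05
tool shift mm [ 0.  -2.6  0.3] roll 0.07
cell frame tcp x,y mm [ 2.6 -0. ]
0.0008093204545411092
```

View pics/z3.png

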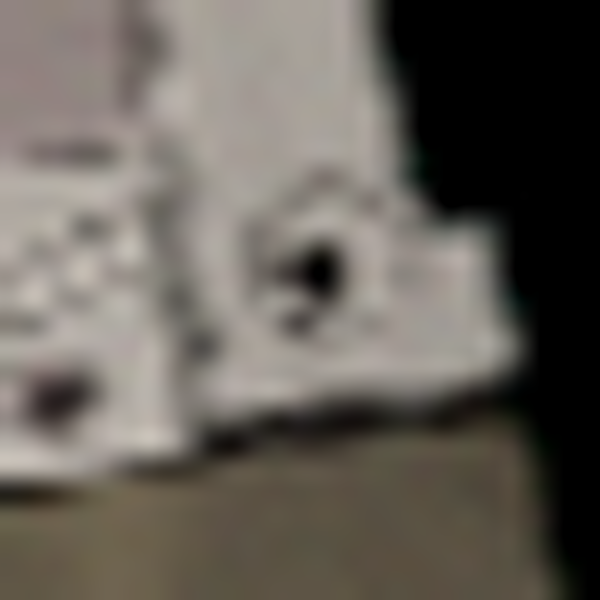

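View pics/s15.png

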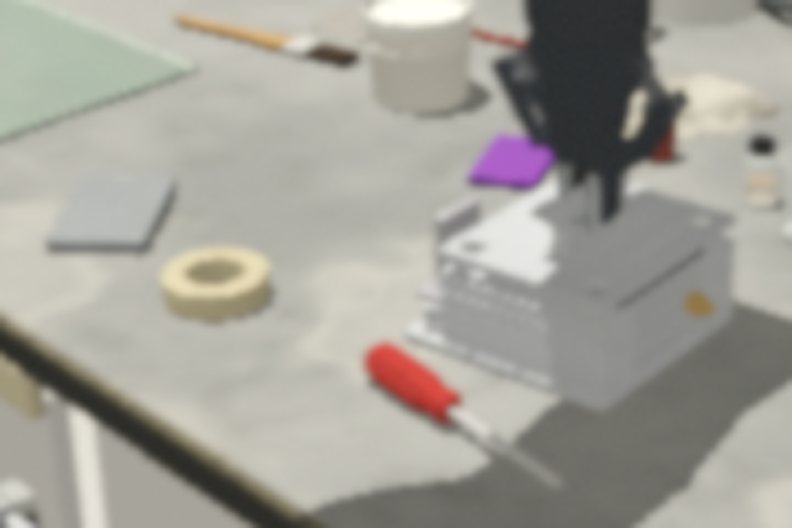

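In the close-up the thread (272, 320) is well inside the hole (about cols 245-390, rows 170-340). The arm is still, there is only the cover's weight on the wrist, and the bystanders look unmoved. Handing in.

```bash
python3 -c "
from rig import *
print(finish_job())"
```

```text
the job is handed in; nothing more can be done
None
```

The tray is home in the cell and released, and the arm is holding the cover plate level about 1 cm above the cell. I handed the job in at about 22 s; it reports no verdict.

- **Sample:** the block in the tray pocket was the right one. It is grey, about 50 × 78 mm, and smaller than the other grey slab (about 67 × 101 mm).
- **Tray:** I lifted it by its tab, slid it through the slot with no side force until it pressed on the back stop at about 16 N, then let go. A later top picture put it on the home outline with the sample in the pocket.
- **Cover:** its underside is about 10.3 mm above the cell top. The arm was still, and the only load at the wrist was the cover's weight.
- **Hole alignment:** only one of the four holes could be seen, because the arm hid the rest. There the thread sits well inside the hole, within about 1 mm of centre after two small corrections. The other three rest on the measured position and yaw of cover and cell.
- **Disagreement:** the arm's own position reading ran about 2 mm ahead of the camera along the slide direction, both at the stop and over the cell. I went by the picture.
- **Other things on the bench:** the ones I could see in the last picture looked unmoved. The vial and stopper were only partly in view, and I did not check the beaker separately.

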